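Set out the medicine trolley by colour and close the dose tray stack

TASK

Set out the trolley for the next round: stand each of the red, green and yellow capped bottles upright in the holder of its own colour, and stack the blue dose tray on the blue tray base, cut corners over cut corners, so that it sits fully down and level. Do not knock any bottle over, and leave the white-capped bottle and the roll of tape where they are.

Things in the scene. Friction and masses are not known exactly. Their poses are not given: they have to be found in the camera images.
- bottle_red: medicine bottle standing upright: round white body 38 mm across up to 60 mm high, then a shoulder and a red cap 26 mm across; 88 mm high in all, with red bands round the body; about 70 g. Origin: centre of its underside, z up; its yaw means nothing.
- holder_red: red round holder fixed to the table, like a deep coaster: 72 mm across outside, 62 mm inside; its floor (red, with a white spot) is 6 mm above the table and its rim 12 mm. Origin: centre of its underside, on the table; its yaw means nothing.
- bottle_green: medicine bottle standing upright: round white body 38 mm across up to 60 mm high, then a shoulder and a green cap 26 mm across; 88 mm high in all, with green bands round the body; about 70 g. Origin: centre of its underside, z up; its yaw means nothing.
- holder_green: green round holder fixed to the table, like a deep coaster: 72 mm across outside, 62 mm inside; its floor (green, with a white spot) is 6 mm above the table and its rim 12 mm. Origin: centre of its underside, on the table; its yaw means nothing.
- bottle_yellow: medicine bottle standing upright: round white body 38 mm across up to 60 mm high, then a shoulder and a yellow cap 26 mm across; 88 mm high in all, with yellow bands round the body; about 70 g. Origin: centre of its underside, z up; its yaw means nothing.
- holder_yellow: yellow round holder fixed to the table, like a deep coaster: 72 mm across outside, 62 mm inside; its floor (yellow, with a white spot) is 6 mm above the table and its rim 12 mm. Origin: centre of its underside, on the table; its yaw means nothing.
- dose_tray: blue dose tray lying flat, amber ampoules in its white top: 96 mm (x) by 58 mm (y), 26 mm high, about 120 g. Both corners at its +x end are cut off at 45 degrees (18 mm). Straight long sides from x = -48 to +30 mm. Hollow below: skirt 8 mm deep, 3 mm walls. Origin: centre of its underside (the skirt's lower edge); x towards the cut corners, z up.
- tray_base: blue base fixed to the table, outline and cut corners (+x end) as the dose tray, 18 mm high, on it a plain white plinth 7 mm high (86 x 48 mm at its foot, sides sloping in 2.5 mm). The tray's skirt drops over the plinth with 2 mm play, only cut corners over cut corners, and rests on the blue shoulder 18 mm up. Origin: centre of its underside, on the table; x towards the cut corners, z up.
- bottle_white: medicine bottle of the same size as the others but with a white cap and no coloured band: 38 mm across, 88 mm high. It has no holder and stays where it is. Origin: centre of its underside.
- tape_roll: roll of beige tape lying flat, 56 mm across, 44 mm hole, 19 mm high. It stays where it is. Origin: centre of its underside.
Things that resemble listed ones, but are neither listed nor needed, are in the scene too. What is shaped like the bottle_red but pink is not meant.

How it is judged:
By the outcome, as a careful person would: the job done as asked, in the order asked, and still so for the second after the job is handed in, with the robot touching nothing.
It also fails if it takes over 128 s, if anything falls off the work surface, if the arm or the gripper's body presses on something with over 40 N, if the wrist force passes 120 N, or if a joint passes its speed limit or range.

ROBOT

A 7-joint arm with a two-finger parallel gripper is mounted at the origin on the work surface. World frame = base frame: x ahead of the robot, y to its left, z up, the work surface at z = 0. Lengths are in m, angles in rad, forces in N, time in s.
With the tool pointing down it reaches from about 0.4 to 0.85 m from the base axis. Payload 10.4 kg.
Tool frame: the origin (TCP) lies between the finger pads; the fingertips stand 25 mm ahead of it and the grasp point (between the pads) lies 6 mm ahead of it (ctrl.tcp_to_tips is the distance from the TCP to the fingertips, in m); x points along the fingers, z is the direction in which the jaws open and shut, and the axes are right-handed (so a half turn about x gives the same grasp; the last joint's range is limited). The gripper opens to 87 mm and grips with 3 to 60 N. Pads are 19 mm wide; open, the fingers measure 117 mm over their backs; the gripper's body (75 mm by 190 mm) begins 51 mm behind the grasp point.
Start: joints at [-1.143, 0.332, -0.065, 1.46, 0.022, 1.35, -0.088], TCP at [0.272, 0.563, 0.219] pointing down, gripper open.
Joint ranges: [-2.6, 2.6], [-0.5, 2.12], [-1.47, 1.34], [0.16, 2.42], [-1.27, 4.41], [0.06, 2.06], [-2.6, 2.6]. Speed limits (rad/s): [2.22, 2.22, 2.79, 2.79, 3.14, 3.14, 3.14].

INTERFACE

Orientations are given as a 3x3 rotation matrix whose columns are the frame's x, y, z axes.
In Python, from plant import ctrl gives the robot as it stands. The module is installed in compiled form; this text tells all that it offers.
- The arm moves only by the tool send_rows, never from a script. Its argument "increments" is a list of rows, each an object with "dp": the shift along the tool's x, y, z in cm, a list of three; "dr": the turn, a rotation vector about the tool's x, y, z in degrees, a list of three; "jaw": the finger opening in cm, from 0 to 8.7. A call has 1 to 8 rows; each row shifts and turns the pose as measured when the row begins, along the tool's axes as they then stand; what a row does not reach is not made up. A row lasts 1/8 s, in which the tool goes at most 62.5 mm and 10.7 degrees, less where a joint would pass 70% of its speed; a pose out of reach is approached as far as the arm can. A call is refused whole if a number of a shift passes 6.25 or a number of a turn 10.7, either way. A call with a gripper value outside its range is refused whole. The fingers move at their own pace and stop on an object; the grip force is fixed at half the most. Time passes only in rows, so rows that do not move let the fingers close. It gives the time, the measured TCP pose, the force and the opening at its end, in the units of the state.
- ctrl.get_obs(): the state, without advancing time (a new reading comes with each control period).
- ctrl.read_camera(name): name is "scene" or "top"; returns a dict with "img" (480x640x3 uint8, red, green, blue), "fx", "fy", "cx", "cy" (pixels), "rvec" (rotation vector, rad) and "tvec" (3), from world to camera coordinates, as OpenCV has them. Camera axes: x right, y down, z forward; pixel columns grow to the right and rows downward; lengths in m; the calibration is good to about 2 mm. A picture is of the moment at which its call begins. There is no depth.
- ctrl.close_job(): hands the job in, once; it reports no verdict.
Trained networks look in a picture, given as the dict that the camera call returned (one of the last four; its "shot" number tells which), for a name from the list of things; names that differ only in an ending like _2 or _b are one class to them, and where a whole thing is asked for, a point or a joint stands for the part that bears it (a point fixed in the world has none). Each returns a list of dicts, best first, with "conf" (0 to 1); they miss things now and then, are a little off and sometimes report something else, mostly with a low value. They report only what shows in the picture. A call takes as long as a camera call. They do not tell look-alikes from the thing itself.
- ctrl.masks_of(picture, query): "region" (480x640 bool, what is visible of it) and "bbox" ([left, top, right, bottom] in pixels, round what is visible of it).
- ctrl.spot_point(picture, query): "at" ([column, row] in pixels: a listed point, or the origin of a listed thing).
The state is a dict: "time": time; "q": joint angles; "dq": joint speeds; "joint_torque": joint torques, N m; "position": TCP position; "tool_rot": TCP orientation; "contact_force": force on the tool from outside, world axes, zero at the start; "moment": the same for the moment, N m; "gripper_width": finger opening in m.
Only numpy, scipy, OpenCV 4.12 (cv2) and the standard library are available. Lean on these libraries where they do the work, as an engineer would, in place of code of your own. Each camera call takes 0.05 s, during which the arm holds its last target. There are 200 camera calls.

## Working session

There is one attempt and no reset: what is moved stays moved. The work goes in short steps, Python scripts to look and compute and a tool call to move; the robot and the scene stay as the last step left them, time stands still between calls to the robot, and variables do not carry over. Pictures are saved under pics/ and viewed, on a budget of 14 in all, crops included, one or two more only if the job needs it, and the job is handed in when it is done.

Besides the shell and the picture viewer there is one more tool, called after "Call:" in YAML: its name, and indented under it one key for each argument. send_rows: Moves the arm, as the interface text tells. Its arguments: {"type":"object","properties":{"increments":{"type":"array","items":{"type":"object","properties":{"dp":{"type":"array","items":{"type":"number"}},"dr":{"type":"array","items":{"type":"number"}},"jaw":{"type":"number"}}}}},"required":["increments"]}

```bash
mkdir -p pics; cat > h.py <<'E'
import numpy as np, cv2
from plant import ctrl
def ray(p,uv):
    R,_=cv2.Rodrigues(np.array(p["rvec"],float)); t=np.array(p["tvec"],float).ravel()
    d=R.T@np.array([(uv[0]-p["cx"])/p["fx"],(uv[1]-p["cy"])/p["fy"],1.]); return -R.T@t,d
def onz(p,uv,z):
    c,d=ray(p,uv); return c+d*(z-c[2])/d[2]
def proj(p,X):
    K=np.array([[p["fx"],0,p["cx"]],[0,p["fy"],p["cy"]],[0,0,1.]])
    return cv2.projectPoints(np.atleast_2d(np.array(X,float)),np.array(p["rvec"],float),np.array(p["tvec"],float),K,None)[0][:,0]
def save(p,n,crop=None,s=1):
    im=p["img"][:,:,::-1]
    if crop: im=im[crop[1]:crop[3],crop[0]:crop[2]]
    cv2.imwrite("pics/"+n,cv2.resize(im,None,fx=s,fy=s,interpolation=cv2.INTER_CUBIC))
E
cat > a.py <<'E'
from h import *
np.set_printoptions(precision=3,suppress=True)
names="bottle_red holder_red bottle_green holder_green bottle_yellow holder_yellow dose_tray tray_base bottle_white tape_roll".split()
o=ctrl.get_obs();print(o["position"],o["tool_rot"],ctrl.tcp_to_tips,o["time"])
for c in ["top","scene"]:
    p=ctrl.read_camera(c);save(p,c+"0.png");print(c,ray(p,(320,240)))
    for n in names:
        for d in ctrl.spot_point(p,n)[:4]: print(n,d["conf"],np.array(d["at"]),onz(p,d["at"],0))
E
python3 a.py
```

```text
[0.272 0.562 0.218] [[-0.001 -0.9    0.436]
 [-0.001  0.436  0.9  ]
 [-1.    -0.    -0.001]] 0.025 0.0
top (array([ 0.441, -0.013,  1.031]), array([ 0.05 , -0.02 , -0.999]))
bottle_red 0.76 [251.2 257.4] [0.456 0.128 0.   ]
bottle_red 0.74 [272.6 289.8] [0.38  0.079 0.   ]
bottle_red 0.74 [239.7 226.2] [0.529 0.154 0.   ]
holder_red 0.92 [350.2 170.9] [ 0.655 -0.108  0.   ]
holder_red 0.26 [129.3 237.3] [0.508 0.412 0.   ]
holder_green 0.79 [416.8 195.4] [ 0.593 -0.263  0.   ]
holder_green 0.19 [131.1 234.2] [0.515 0.408 0.   ]
bottle_yellow 0.76 [494.1 220.6] [ 0.53  -0.442  0.   ]
holder_yellow 0.74 [350.6 257.2] [ 0.451 -0.103  0.   ]
dose_tray 0.63 [439.1 284.5] [ 0.384 -0.307  0.   ]
dose_tray 0.61 [495.4 220.3] [ 0.53  -0.445  0.   ]
tray_base 0.91 [177.3 293.1] [0.377 0.3   0.   ]
bottle_white 0.94 [191.7 195.6] [0.603 0.266 0.   ]
tape_roll 0.76 [269.8 174.8] [0.649 0.082 0.   ]
tape_roll 0.53 [350.2 255.6] [ 0.455 -0.103  0.   ]
tape_roll 0.16 [191.2 195.7] [0.603 0.267 0.   ]
scene (array([ 1.462, -0.069,  0.874]), array([-0.747,  0.045, -0.664]))
bottle_red 0.77 [358.8 207.3] [ 0.37   0.088 -0.   ]
bottle_red 0.72 [375.9 231.3] [0.458 0.117 0.   ]
bottle_red 0.68 [391.8 257.3] [0.544 0.14  0.   ]
holder_red 0.81 [274.2 306.1] [ 0.668 -0.111  0.   ]
bottle_green 0.82 [516.1 239.1] [0.504 0.422 0.   ]
holder_green 0.88 [201. 282.] [ 0.592 -0.26   0.   ]
holder_green 0.54 [516.4 241.6] [0.512 0.42  0.   ]
bottle_yellow 0.6 [118.1 264.3] [ 0.528 -0.438  0.   ]
holder_yellow 0.83 [281.1 233.7] [ 0.452 -0.095  0.   ]
dose_tray 0.7 [189.1 215.5] [ 0.374 -0.306  0.   ]
tray_base 0.87 [450.  205.3] [0.376 0.303 0.   ]
bottle_white 0.59 [455.  273.6] [0.602 0.263 0.   ]
tape_roll 0.9 [374.7 296.8] [0.656 0.088 0.   ]
tape_roll 0.74 [377.4 230.4] [0.455 0.121 0.   ]
```

View pics/top0.png

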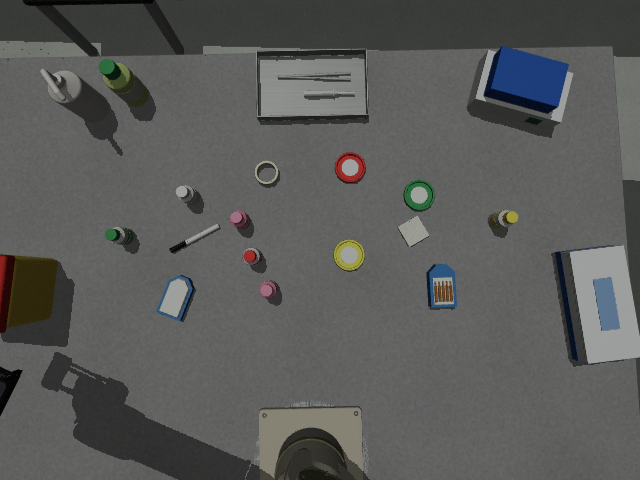

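View pics/scene0.png

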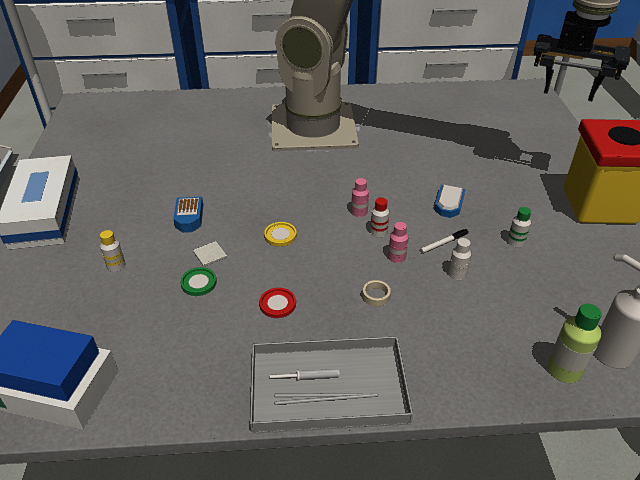

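Red candidates in the top view: the red cap at (252,257) is the one I want. The pinks at (240,219) and (269,290) are look-alikes. The green cap is at (118,235); the large lime bottle at (117,70) isn't it. The yellow cap is at (511,217), the tray at (442,287) and the base at (176,298). Holders: red (350,168), green (419,195), yellow (349,255). I'll fit outlines in both cameras and check a close crop of red.

```bash
cat > fit.py <<'E'
from h import *
from scipy.optimize import minimize
def ring(r,z,n=40):
    a=np.linspace(0,2*np.pi,n,endpoint=False); return np.c_[r*np.cos(a),r*np.sin(a),0*a+z]
out=np.array([[-48,-29],[30,-29],[48,-11],[48,11],[30,29],[-48,29]])/1000
lift=lambda o,z:np.c_[o,np.full(len(o),z)]
def parts(n):
    if n.startswith("bottle"): return [np.r_[ring(.019,0),ring(.019,.060)],np.r_[ring(.019,.060),ring(.013,.066)],np.r_[ring(.013,.066),ring(.013,.088)]]
    if n.startswith("holder"): return [np.r_[ring(.036,0),ring(.036,.012)]]
    if n=="dose_tray": return [np.r_[lift(out,0),lift(out,.026)]]
    s=np.array([[43,24],[43,-24],[-43,-24],[-43,24]])/1000
    pl=out*np.array([86/96,48/58])
    return [np.r_[lift(out,0),lift(out,.018)],np.r_[lift(pl,.018),lift(pl*.95,.025)]]
def mask(p,n,xy):
    uv=proj(p,[*xy,.02])[0]; b=None
    for d in ctrl.masks_of(p,n):
        x0,y0,x1,y1=d["bbox"]
        if x0-6<uv[0]<x1+6 and y0-6<uv[1]<y1+6: return d["region"],d["conf"]
    return None,0
def render(p,n,v,bb,S=6):
    c,s=np.cos(v[2]),np.sin(v[2]); im=np.zeros(((bb[3]-bb[1])*S,(bb[2]-bb[0])*S),np.uint8)
    for q in parts(n):
        w=q@np.array([[c,s,0],[-s,c,0],[0,0,1]])+[v[0],v[1],v[3] if len(v)>3 else 0]
        u=(proj(p,w)-[bb[0],bb[1]]+.5)*S
        cv2.fillConvexPoly(im,cv2.convexHull(u.astype(np.float32)).round().astype(np.int32),1)
    return im.reshape(bb[3]-bb[1],S,bb[2]-bb[0],S).mean((1,3))
def fit(n,pics,v0,z=0):
    it=[]
    for p in pics:
        m,cf=mask(p,n,v0[:2])
        if m is None: print(n,"no mask"); continue
        ys,xs=np.nonzero(m); it.append((p,m,[max(xs.min()-15,0),max(ys.min()-15,0),min(xs.max()+15,640),min(ys.max()+15,480)]))
    yaw=n in("dose_tray","tray_base")
    def cost(k):
        t=0
        for p,m,bb in it:
            r=render(p,n,[k[0]/1e3,k[1]/1e3,k[2]/57.3 if yaw else 0,z],bb); M=m[bb[1]:bb[3],bb[0]:bb[2]]
            t+=1-np.minimum(r,M).sum()/np.maximum(r,M).sum()
        return t/len(it)
    best=None
    for y in ([v0[2]*57.3,v0[2]*57.3+180] if yaw else [0]):
        k0=np.array([v0[0]*1e3,v0[1]*1e3,y][:3 if yaw else 2]); d=np.array([6,6,12])[:len(k0)]
        r=minimize(cost,k0,method="Nelder-Mead",options=dict(initial_simplex=np.r_[[k0],k0+np.diag(d)],xatol=.05,fatol=1e-4))
        if yaw: print(n,"cand",r.x.round(1),round(r.fun,3))
        if best is None or r.fun<best.fun: best=r
    return best.x,best.fun,len(it)
E
cat > b.py <<'E'
from fit import *
ps=[ctrl.read_camera("top"),ctrl.read_camera("scene")]
save(ps[1],"red.png",(320,160,420,280),5)
G=dict(bottle_red=(.457,.12,0),holder_red=(.66,-.11,0),bottle_green=(.508,.42,0),holder_green=(.593,-.262,0),bottle_yellow=(.529,-.44,0),holder_yellow=(.451,-.099,0),dose_tray=(.375,-.306,0.),tray_base=(.377,.302,-.3),bottle_white=(.602,.265,0))
for n,v in G.items():
    print(n,[ (x.round(1),round(f,3),k) for x,f,k in [fit(n,ps,v)]], "top only",fit(n,ps[:1],v)[0].round(1))
E
python3 b.py
```

```text
bottle_red no mask
bottle_red [(array([458.3, 120.9]), np.float64(0.082), 1)] top only [458.3 120.9]
holder_red [(array([ 662.3, -105.9]), np.float64(0.046), 2)] top only [ 661.8 -106.6]
bottle_green [(array([511. , 417.4]), np.float64(0.06), 2)] top only [510.6 416.4]
holder_green [(array([ 594.6, -265.2]), np.float64(0.049), 2)] top only [ 594.1 -265.7]
bottle_yellow [(array([ 530. , -442.7]), np.float64(0.05), 2)] top only [ 530.1 -443.3]
holder_yellow [(array([458.2, -98.2]), np.float64(0.054), 2)] top only [458.2 -98.7]
dose_tray cand [ 384.1 -306.3    1. ] 0.049
dose_tray cand [ 380.6 -306.   180.6] 0.113
dose_tray cand [ 383.8 -306.3    2. ] 0.039
dose_tray cand [ 380.5 -306.6  182.2] 0.118
dose_tray [(array([ 384.1, -306.3,    1. ]), np.float64(0.049), 2)] top only [ 383.8 -306.3    2. ]
tray_base no mask
tray_base cand [371.1 298.3 -21.3] 0.05
tray_base cand [367.1 299.9 159.1] 0.128
tray_base cand [371.1 298.3 -21.3] 0.05
tray_base cand [367.1 299.9 159.1] 0.128
tray_base [(array([371.1, 298.3, -21.3]), np.float64(0.05), 1)] top only [371.1 298.3 -21.3]
bottle_white [(array([599.9, 266.5]), np.float64(0.103), 2)] top only [599.8 266.1]
```

View pics/red.png

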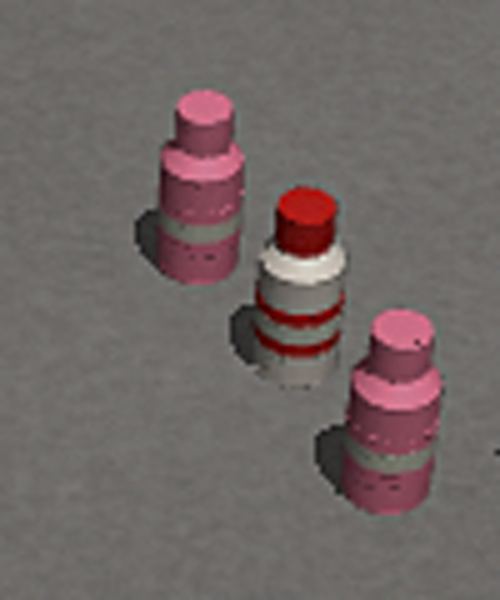

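The crop shows the red-capped bottle with red bands (crop 305,285) between two solid pink look-alikes, so (0.458, 0.121) is right. I'll write a planner that gives the rows.

```bash
cat > pl.py <<'E'
import sys,json
from h import *
# usage: pl.py jaw x,y,z,phi [x,y,z,phi ...]  (m, deg); prints rows in tool axes
o=ctrl.get_obs(); p=np.array(o["position"]); R=np.array(o["tool_rot"]); z=R[:,2]; f=np.degrees(np.arctan2(z[1],z[0]))
tilt=np.degrees(np.arccos(np.clip(-R[2,0],-1,1)))
print("t",round(o["time"],2),"p",p.round(4),"phi",round(f,1),"tilt",round(tilt,2),"w",round(o["gripper_width"],4),"F",np.round(o["contact_force"],1))
jaw=sys.argv[1]
for a in sys.argv[2:]:
    g=[float(s) for s in a.split(",")]; d=np.array(g[:3])-p; df=(g[3]-f+180)%360-180
    n=max(1,int(np.ceil(np.linalg.norm(d)/.058-1e-6)),int(np.ceil(abs(df)/9.5-1e-6)))
    print("->",a,"rows",n)
    for i in range(n):
        c,s=np.cos(np.radians(f)),np.sin(np.radians(f)); e=d/n*100
        print('{"dp":[%.2f,%.2f,%.2f],"dr":[%.1f,0,0],"jaw":%s}'%(-e[2],-s*e[0]+c*e[1],c*e[0]+s*e[1],-df/n,jaw),end=","); f+=df/n
    print(); p=np.array(g[:3])
E
python3 pl.py 8.7 .458,.121,.19,100 .458,.121,.051,100
```

```text
t 2.55 p [0.2723 0.5626 0.2187] phi 64.2 tilt 0.01 w 0.0871 F [ 0.  -0.  -0.5]
-> .458,.121,.19,100 rows 9
{"dp":[0.32,-3.99,-3.52],"dr":[-4.0,0,0],"jaw":8.7},{"dp":[0.32,-3.74,-3.79],"dr":[-4.0,0,0],"jaw":8.7},{"dp":[0.32,-3.47,-4.04],"dr":[-4.0,0,0],"jaw":8.7},{"dp":[0.32,-3.18,-4.27],"dr":[-4.0,0,0],"jaw":8.7},{"dp":[0.32,-2.88,-4.48],"dr":[-4.0,0,0],"jaw":8.7},{"dp":[0.32,-2.56,-4.67],"dr":[-4.0,0,0],"jaw":8.7},{"dp":[0.32,-2.23,-4.83],"dr":[-4.0,0,0],"jaw":8.7},{"dp":[0.32,-1.89,-4.98],"dr":[-4.0,0,0],"jaw":8.7},{"dp":[0.32,-1.54,-5.10],"dr":[-4.0,0,0],"jaw":8.7},
-> .458,.121,.051,100 rows 3
{"dp":[4.63,-0.00,0.00],"dr":[-0.0,0,0],"jaw":8.7},{"dp":[4.63,-0.00,0.00],"dr":[-0.0,0,0],"jaw":8.7},{"dp":[4.63,-0.00,0.00],"dr":[-0.0,0,0],"jaw":8.7},
```

Call:
send_rows:
  increments:
    - {"dp": [0.3, -4.0, -3.5], "dr": [-4, 0, 0], "jaw": 8.7}
    - {"dp": [0.3, -3.7, -3.8], "dr": [-4, 0, 0], "jaw": 8.7}
    - {"dp": [0.3, -3.5, -4.0], "dr": [-4, 0, 0], "jaw": 8.7}
    - {"dp": [0.3, -3.2, -4.3], "dr": [-4, 0, 0], "jaw": 8.7}
    - {"dp": [0.3, -2.9, -4.5], "dr": [-4, 0, 0], "jaw": 8.7}
    - {"dp": [0.3, -2.6, -4.7], "dr": [-4, 0, 0], "jaw": 8.7}
    - {"dp": [0.3, -2.2, -4.8], "dr": [-4, 0, 0], "jaw": 8.7}
    - {"dp": [0.3, -1.9, -5.0], "dr": [-4, 0, 0], "jaw": 8.7}

```text
time: 3.55
position: [0.4448, 0.1633, 0.1939]
tool_rot: [[0.002, -0.991, -0.132], [0.004, -0.132, 0.991], [-1.0, -0.002, 0.004]]
contact_force: [1.0, 0.3, 0.1]
gripper_width: 0.0873
```

```bash
python3 pl.py 8.7 .458,.121,.17,100
```

```text
t 3.55 p [0.4448 0.1633 0.1939] phi 97.6 tilt 0.25 w 0.0873 F [1.  0.3 0.1]
-> .458,.121,.17,100 rows 1
{"dp":[2.39,-0.75,-4.37],"dr":[-2.4,0,0],"jaw":8.7},
```

Call:
send_rows:
  increments:
    - {"dp": [2.4, -0.7, -4.3], "dr": [-2.4, 0, 0], "jaw": 8.7}
    - {"dp": [0, 0, 0], "dr": [0, 0, 0], "jaw": 8.7}

```text
time: 3.8
position: [0.4591, 0.1161, 0.1696]
tool_rot: [[0.003, -0.986, -0.169], [0.004, -0.169, 0.986], [-1.0, -0.004, 0.003]]
contact_force: [0.3, 1.4, 0.5]
gripper_width: 0.0873
```

```bash
python3 pl.py 8.7 .458,.121,.17,100 .458,.121,.051,100
```

```text
t 3.8 p [0.4591 0.1161 0.1696] phi 99.7 tilt 0.29 w 0.0873 F [0.3 1.4 0.5]
-> .458,.121,.17,100 rows 1
{"dp":[-0.04,0.03,0.50],"dr":[-0.3,0,0],"jaw":8.7},
-> .458,.121,.051,100 rows 3
{"dp":[3.97,-0.00,0.00],"dr":[-0.0,0,0],"jaw":8.7},{"dp":[3.97,-0.00,0.00],"dr":[-0.0,0,0],"jaw":8.7},{"dp":[3.97,-0.00,0.00],"dr":[-0.0,0,0],"jaw":8.7},
```

Call:
send_rows:
  increments:
    - {"dp": [3.0, 0, 0.5], "dr": [0, 0, 0], "jaw": 8.7}
    - {"dp": [4.0, 0, 0], "dr": [0, 0, 0], "jaw": 8.7}
    - {"dp": [3.5, 0, 0], "dr": [0, 0, 0], "jaw": 8.7}
    - {"dp": [1.0, 0, 0], "dr": [0, 0, 0], "jaw": 8.7}
    - {"dp": [0, 0, 0], "dr": [0, 0, 0], "jaw": 8.7}

```text
time: 4.42
position: [0.4603, 0.126, 0.0549]
tool_rot: [[0.008, -0.985, -0.17], [0.008, -0.17, 0.985], [-1.0, -0.009, 0.006]]
contact_force: [0.2, 0.9, -0.8]
gripper_width: 0.0867
```

```bash
python3 pl.py 8.7 .458,.121,.051,100
```

```text
t 4.42 p [0.4603 0.126  0.0549] phi 99.8 tilt 0.63 w 0.0867 F [ 0.2  0.9 -0.8]
-> .458,.121,.051,100 rows 1
{"dp":[0.39,0.32,-0.46],"dr":[-0.2,0,0],"jaw":8.7},
```

```bash
cat >> pl.py <<'E'
v=R.T@np.array([0,0,-1.]); print("level dr y,z: %.1f, %.1f"%(-np.degrees(v[2]),np.degrees(v[1])))
E
```

Call:
send_rows:
  increments:
    - {"dp": [0.4, 0.3, -0.5], "dr": [0, 0.3, 0.5], "jaw": 8.7}
    - {"dp": [0, 0, 0], "dr": [0, 0, 0], "jaw": 8.7}
    - {"dp": [0, 0, 0], "dr": [0, 0, 0], "jaw": 3.5}
    - {"dp": [0, 0, 0], "dr": [0, 0, 0], "jaw": 3.0}
    - {"dp": [0, 0, 0], "dr": [0, 0, 0], "jaw": 3.0}
    - {"dp": [0, 0, 0], "dr": [0, 0, 0], "jaw": 3.0}

```text
time: 5.18
position: [0.4604, 0.1214, 0.0542]
tool_rot: [[0.005, -0.985, -0.17], [0.003, -0.17, 0.985], [-1.0, -0.005, 0.002]]
contact_force: [-0.2, 0.9, 1.2]
gripper_width: 0.0549
```

```bash
python3 pl.py 3.0 .458,.121,.13,100 .662,-.106,.13,100
```

```text
t 5.17 p [0.4604 0.1214 0.0542] phi 99.8 tilt 0.33 w 0.0549 F [-0.2  0.9  1.2]
-> .458,.121,.13,100 rows 2
{"dp":[-3.79,0.12,-0.00],"dr":[-0.1,0,0],"jaw":3.0},{"dp":[-3.79,0.12,-0.00],"dr":[-0.1,0,0],"jaw":3.0},
-> .662,-.106,.13,100 rows 6
{"dp":[-0.00,-2.69,-4.32],"dr":[-0.0,0,0],"jaw":3.0},{"dp":[-0.00,-2.69,-4.32],"dr":[-0.0,0,0],"jaw":3.0},{"dp":[-0.00,-2.69,-4.32],"dr":[-0.0,0,0],"jaw":3.0},{"dp":[-0.00,-2.69,-4.32],"dr":[-0.0,0,0],"jaw":3.0},{"dp":[-0.00,-2.69,-4.32],"dr":[-0.0,0,0],"jaw":3.0},{"dp":[-0.00,-2.69,-4.32],"dr":[-0.0,0,0],"jaw":3.0},
level dr y,z: 0.1, 0.3
```

Call:
send_rows:
  increments:
    - {"dp": [0.2, 0.2, 0], "dr": [0, 0, 0], "jaw": 3.0}
    - {"dp": [0, 0, 0], "dr": [0, 0, 0], "jaw": 3.0}
    - {"dp": [0, 0, 0], "dr": [0, 0, 0], "jaw": 3.0}
    - {"dp": [0, 0, 0], "dr": [0, 0, 0], "jaw": 3.0}
    - {"dp": [0, 0, 0], "dr": [0, 0, 0], "jaw": 3.0}

```text
time: 5.8
position: [0.4581, 0.1211, 0.0519]
tool_rot: [[0.004, -0.985, -0.17], [0.003, -0.17, 0.985], [-1.0, -0.005, 0.002]]
contact_force: [-0.1, 0.5, -0.8]
gripper_width: 0.0364
```

```bash
python3 pl.py 3.0 .458,.121,.13,100 .662,-.106,.13,100
```

```text
t 5.8 p [0.4581 0.1211 0.0519] phi 99.8 tilt 0.31 w 0.0364 F [-0.1  0.5 -0.8]
-> .458,.121,.13,100 rows 2
{"dp":[-3.91,0.00,-0.00],"dr":[-0.1,0,0],"jaw":3.0},{"dp":[-3.91,0.00,-0.00],"dr":[-0.1,0,0],"jaw":3.0},
-> .662,-.106,.13,100 rows 6
{"dp":[-0.00,-2.69,-4.32],"dr":[-0.0,0,0],"jaw":3.0},{"dp":[-0.00,-2.69,-4.32],"dr":[-0.0,0,0],"jaw":3.0},{"dp":[-0.00,-2.69,-4.32],"dr":[-0.0,0,0],"jaw":3.0},{"dp":[-0.00,-2.69,-4.32],"dr":[-0.0,0,0],"jaw":3.0},{"dp":[-0.00,-2.69,-4.32],"dr":[-0.0,0,0],"jaw":3.0},{"dp":[-0.00,-2.69,-4.32],"dr":[-0.0,0,0],"jaw":3.0},
level dr y,z: 0.1, 0.3
```

Call:
send_rows:
  increments:
    - {"dp": [-1.0, 0, 0], "dr": [0, 0, 0.3], "jaw": 3.0}
    - {"dp": [-3.5, 0, 0], "dr": [0, 0, 0], "jaw": 3.0}
    - {"dp": [-3.0, 0, 0], "dr": [0, 0, 0], "jaw": 3.0}

```text
time: 6.18
position: [0.4567, 0.1202, 0.1282]
tool_rot: [[-0.005, -0.985, -0.17], [-0.0, -0.17, 0.985], [-1.0, 0.005, 0.001]]
contact_force: [0.4, 0.2, 0.1]
gripper_width: 0.0365
```

```bash
python3 pl.py 3.0 .662,-.106,.12,100
```

```text
t 6.17 p [0.4567 0.1202 0.1282] phi 99.8 tilt 0.3 w 0.0365 F [0.4 0.2 0.1]
-> .662,-.106,.12,100 rows 6
{"dp":[0.14,-2.73,-4.30],"dr":[-0.0,0,0],"jaw":3.0},{"dp":[0.14,-2.73,-4.30],"dr":[-0.0,0,0],"jaw":3.0},{"dp":[0.14,-2.72,-4.30],"dr":[-0.0,0,0],"jaw":3.0},{"dp":[0.14,-2.72,-4.30],"dr":[-0.0,0,0],"jaw":3.0},{"dp":[0.14,-2.72,-4.30],"dr":[-0.0,0,0],"jaw":3.0},{"dp":[0.14,-2.72,-4.31],"dr":[-0.0,0,0],"jaw":3.0},
level dr y,z: 0.0, -0.3
```

Held. Next, over to the red holder, easing off at the end.

Call:
send_rows:
  increments:
    - {"dp": [0.1, -1.5, -2.3], "dr": [0, 0, 0], "jaw": 3.0}
    - {"dp": [0.1, -2.7, -4.3], "dr": [0, 0, 0], "jaw": 3.0}
    - {"dp": [0.1, -2.7, -4.3], "dr": [0, 0, 0], "jaw": 3.0}
    - {"dp": [0.1, -2.7, -4.3], "dr": [0, 0, 0], "jaw": 3.0}
    - {"dp": [0.1, -2.7, -4.3], "dr": [0, 0, 0], "jaw": 3.0}
    - {"dp": [0.1, -2.3, -3.7], "dr": [0, 0, 0], "jaw": 3.0}
    - {"dp": [0.1, -1.3, -2.0], "dr": [0, 0, 0], "jaw": 3.0}
    - {"dp": [0, 0, 0], "dr": [0, 0, 0], "jaw": 3.0}

```text
time: 7.18
position: [0.6656, -0.1054, 0.1287]
tool_rot: [[0.002, -0.984, -0.176], [0.003, -0.176, 0.984], [-1.0, -0.003, 0.003]]
contact_force: [-0.5, 0.9, -0.4]
gripper_width: 0.0366
```

```bash
python3 pl.py 3.0 .662,-.106,.12,100
```

```text
t 7.17 p [ 0.6656 -0.1054  0.1287] phi 100.1 tilt 0.22 w 0.0366 F [-0.5  0.9 -0.4]
-> .662,-.106,.12,100 rows 1
{"dp":[0.87,0.36,0.00],"dr":[0.1,0,0],"jaw":3.0},
level dr y,z: 0.2, 0.2
```

Call:
send_rows:
  increments:
    - {"dp": [2.0, 0.3, 0], "dr": [0, 0.2, 0.2], "jaw": 3.0}
    - {"dp": [2.5, 0, 0], "dr": [0, 0, 0], "jaw": 3.0}
    - {"dp": [1.4, 0, 0], "dr": [0, 0, 0], "jaw": 3.0}
    - {"dp": [0, 0, 0], "dr": [0, 0, 0], "jaw": 3.0}

```text
time: 7.68
position: [0.6603, -0.1018, 0.0661]
tool_rot: [[-0.003, -0.984, -0.179], [0.001, -0.179, 0.984], [-1.0, 0.003, 0.002]]
contact_force: [-0.6, -0.8, -0.0]
gripper_width: 0.0361
```

```bash
python3 pl.py 3.0 .662,-.106,.058,100
```

```text
t 7.67 p [ 0.6603 -0.1018  0.0661] phi 100.3 tilt 0.19 w 0.0361 F [-0.6 -0.8 -0. ]
-> .662,-.106,.058,100 rows 1
{"dp":[0.81,-0.10,-0.44],"dr":[0.3,0,0],"jaw":3.0},
level dr y,z: 0.1, -0.2
```

Call:
send_rows:
  increments:
    - {"dp": [0.5, -0.1, -0.4], "dr": [0, 0, 0], "jaw": 3.0}
    - {"dp": [0.3, 0, 0], "dr": [0, 0, 0], "jaw": 3.0}
    - {"dp": [0, 0, 0], "dr": [0, 0, 0], "jaw": 3.0}

```text
time: 8.05
position: [0.6628, -0.1055, 0.0591]
tool_rot: [[-0.001, -0.984, -0.18], [0.001, -0.18, 0.984], [-1.0, 0.001, 0.001]]
contact_force: [-0.1, 1.2, -1.2]
gripper_width: 0.0362
```

```bash
python3 pl.py 3.0 .662,-.106,.058,100
```

```text
t 8.05 p [ 0.6628 -0.1055  0.0591] phi 100.4 tilt 0.08 w 0.0362 F [-0.1  1.2 -1.2]
-> .662,-.106,.058,100 rows 1
{"dp":[0.11,0.09,-0.03],"dr":[0.4,0,0],"jaw":3.0},
level dr y,z: 0.1, -0.1
```

Call:
send_rows:
  increments:
    - {"dp": [0.1, 0, 0], "dr": [0, 0, 0], "jaw": 3.0}
    - {"dp": [0, 0, 0], "dr": [0, 0, 0], "jaw": 8.7}
    - {"dp": [0, 0, 0], "dr": [0, 0, 0], "jaw": 8.7}
    - {"dp": [0, 0, 0], "dr": [0, 0, 0], "jaw": 8.7}
    - {"dp": [0, 0, 0], "dr": [0, 0, 0], "jaw": 8.7}
    - {"dp": [0, 0, 0], "dr": [0, 0, 0], "jaw": 8.7}
    - {"dp": [-2.0, 0, 0], "dr": [0, 0, 0], "jaw": 8.7}
    - {"dp": [-4.0, 0, 0], "dr": [0, 0, 0], "jaw": 8.7}

```text
time: 9.05
position: [0.6617, -0.1054, 0.1189]
tool_rot: [[-0.005, -0.984, -0.18], [0.001, -0.18, 0.984], [-1.0, 0.004, 0.002]]
contact_force: [0.2, 0.1, 0.6]
gripper_width: 0.0863
```

```bash
python3 pl.py 8.7 .662,-.106,.20,100 .511,.417,.20,100
```

```text
t 9.05 p [ 0.6617 -0.1054  0.1189] phi 100.4 tilt 0.27 w 0.0863 F [0.2 0.1 0.6]
-> .662,-.106,.20,100 rows 2
{"dp":[-4.05,-0.01,-0.03],"dr":[0.2,0,0],"jaw":8.7},{"dp":[-4.05,-0.01,-0.03],"dr":[0.2,0,0],"jaw":8.7},
-> .511,.417,.20,100 rows 10
{"dp":[-0.00,0.58,5.41],"dr":[-0.0,0,0],"jaw":8.7},{"dp":[-0.00,0.58,5.41],"dr":[-0.0,0,0],"jaw":8.7},{"dp":[-0.00,0.58,5.41],"dr":[-0.0,0,0],"jaw":8.7},{"dp":[-0.00,0.58,5.41],"dr":[-0.0,0,0],"jaw":8.7},{"dp":[-0.00,0.58,5.41],"dr":[-0.0,0,0],"jaw":8.7},{"dp":[-0.00,0.58,5.41],"dr":[-0.0,0,0],"jaw":8.7},{"dp":[-0.00,0.58,5.41],"dr":[-0.0,0,0],"jaw":8.7},{"dp":[-0.00,0.58,5.41],"dr":[-0.0,0,0],"jaw":8.7},{"dp":[-0.00,0.58,5.41],"dr":[-0.0,0,0],"jaw":8.7},{"dp":[-0.00,0.58,5.41],"dr":[-0.0,0,0],"jaw":8.7},
level dr y,z: 0.1, -0.3
```

Call:
send_rows:
  increments:
    - {"dp": [-4.5, 0, 0], "dr": [0, 0.1, -0.3], "jaw": 8.7}
    - {"dp": [-3.0, 0.4, 3.5], "dr": [0, 0, 0], "jaw": 8.7}
    - {"dp": [0, 0.6, 5.8], "dr": [0, 0, 0], "jaw": 8.7}
    - {"dp": [0, 0.6, 5.8], "dr": [0, 0, 0], "jaw": 8.7}
    - {"dp": [0, 0.6, 5.8], "dr": [0, 0, 0], "jaw": 8.7}
    - {"dp": [0, 0.6, 5.8], "dr": [0, 0, 0], "jaw": 8.7}
    - {"dp": [0, 0.6, 5.8], "dr": [0, 0, 0], "jaw": 8.7}
    - {"dp": [0, 0.6, 5.8], "dr": [0, 0, 0], "jaw": 8.7}

```text
time: 10.05
position: [0.5571, 0.2674, 0.2133]
tool_rot: [[0.022, -0.986, -0.167], [0.001, -0.167, 0.986], [-1.0, -0.022, -0.002]]
contact_force: [0.5, 0.5, 0.6]
gripper_width: 0.0867
```

```bash
python3 pl.py 8.7 .511,.417,.16,100
```

```text
t 10.05 p [0.5571 0.2674 0.2133] phi 99.6 tilt 1.24 w 0.0867 F [0.5 0.5 0.6]
-> .511,.417,.16,100 rows 3
{"dp":[1.78,0.68,5.17],"dr":[-0.1,0,0],"jaw":8.7},{"dp":[1.78,0.67,5.18],"dr":[-0.1,0,0],"jaw":8.7},{"dp":[1.78,0.66,5.18],"dr":[-0.1,0,0],"jaw":8.7},
level dr y,z: -0.1, 1.2
```

Call:
send_rows:
  increments:
    - {"dp": [1.3, 0.7, 5.2], "dr": [0, 0, 0.4], "jaw": 8.7}
    - {"dp": [1.7, 0.7, 5.0], "dr": [0, 0, 0.4], "jaw": 8.7}
    - {"dp": [1.7, 0.6, 3.6], "dr": [0, 0, 0.4], "jaw": 8.7}
    - {"dp": [0, 0, 0], "dr": [0, 0, 0], "jaw": 8.7}

```text
time: 10.55
position: [0.5114, 0.4105, 0.1715]
tool_rot: [[0.005, -0.985, -0.174], [0.004, -0.174, 0.985], [-1.0, -0.006, 0.003]]
contact_force: [0.2, -0.8, -0.2]
gripper_width: 0.0871
```

```bash
python3 pl.py 8.7 .511,.417,.051,100
python3 - <<'E'
from fit import *
ps=[ctrl.read_camera("top"),ctrl.read_camera("scene")]
for p in ps: print([d["at"].__repr__() for d in ctrl.spot_point(p,"bottle_red")])
save(ps[0],"t1.png"); save(ps[1],"s1.png")
try: print(fit("bottle_red",ps,(.662,-.106,0),.006))
except Exception as e: print(e)
E
```

```text
t 10.55 p [0.5114 0.4105 0.1715] phi 100.0 tilt 0.36 w 0.0871 F [ 0.2 -0.8 -0.2]
-> .511,.417,.051,100 rows 3
{"dp":[4.02,-0.03,0.22],"dr":[-0.0,0,0],"jaw":8.7},{"dp":[4.02,-0.03,0.22],"dr":[-0.0,0,0],"jaw":8.7},{"dp":[4.02,-0.03,0.22],"dr":[-0.0,0,0],"jaw":8.7},
level dr y,z: 0.2, 0.3
['[241.0, 222.3]', '[269.6, 292.0]', '[176.9, 294.4]']
['[278.2, 298.9]', '[396.6, 257.4]', '[358.4, 211.6]', '[281.0, 231.2]']
(array([ 663.44828272, -105.07344341]), np.float64(0.15010005818925987), 2)
```

View pics/s1.png

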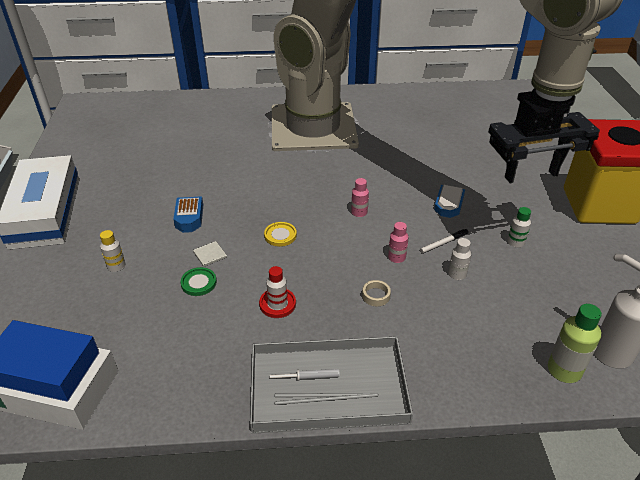

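The red bottle stands in the red holder at (276,290). The gripper is above the green bottle at (520,228) and the sharps box is clear of it.

Call:
send_rows:
  increments:
    - {"dp": [3.5, 0, 0.6], "dr": [0, 0.2, 0.3], "jaw": 8.7}
    - {"dp": [4.0, 0, 0], "dr": [0, 0, 0], "jaw": 8.7}
    - {"dp": [3.5, 0, 0], "dr": [0, 0, 0], "jaw": 8.7}
    - {"dp": [0.8, 0, 0], "dr": [0, 0, 0], "jaw": 8.7}
    - {"dp": [0, 0, 0], "dr": [0, 0, 0], "jaw": 8.7}

```text
time: 11.48
position: [0.5194, 0.4091, 0.0569]
tool_rot: [[0.009, -0.987, -0.16], [0.003, -0.159, 0.987], [-1.0, -0.01, 0.002]]
contact_force: [-0.5, -0.7, 0.6]
gripper_width: 0.0871
```

```bash
python3 pl.py 8.7 .511,.417,.051,100
```

```text
t 11.47 p [0.5194 0.4091 0.0569] phi 99.2 tilt 0.56 w 0.0871 F [-0.5 -0.7  0.6]
-> .511,.417,.051,100 rows 1
{"dp":[0.59,0.71,0.91],"dr":[-0.8,0,0],"jaw":8.7},
level dr y,z: 0.1, 0.6
```

Call:
send_rows:
  increments:
    - {"dp": [0.4, 0.7, 0.9], "dr": [0, 0, 0.5], "jaw": 8.7}
    - {"dp": [0, 0, 0], "dr": [0, 0, 0], "jaw": 8.7}

```text
time: 11.72
position: [0.5117, 0.4185, 0.0555]
tool_rot: [[0.003, -0.987, -0.159], [0.004, -0.159, 0.987], [-1.0, -0.003, 0.004]]
contact_force: [0.0, -0.3, -0.0]
gripper_width: 0.0871
```

```bash
python3 pl.py 8.7 .511,.417,.051,100
```

```text
t 11.72 p [0.5117 0.4185 0.0555] phi 99.2 tilt 0.3 w 0.0871 F [ 0.  -0.3 -0. ]
-> .511,.417,.051,100 rows 1
{"dp":[0.45,0.09,-0.14],"dr":[-0.8,0,0],"jaw":8.7},
level dr y,z: 0.2, 0.2
```

Call:
send_rows:
  increments:
    - {"dp": [0.5, 0, -0.1], "dr": [0, 0.2, 0.2], "jaw": 4.5}
    - {"dp": [0, 0, 0], "dr": [0, 0, 0], "jaw": 3.0}
    - {"dp": [0, 0, 0], "dr": [0, 0, 0], "jaw": 3.0}
    - {"dp": [0, 0, 0], "dr": [0, 0, 0], "jaw": 3.0}
    - {"dp": [0, 0, 0], "dr": [0, 0, 0], "jaw": 3.0}
    - {"dp": [0, 0, 0], "dr": [0, 0, 0], "jaw": 3.0}
    - {"dp": [0, 0, 0], "dr": [0, 0, 0], "jaw": 3.0}
    - {"dp": [0, 0, 0], "dr": [0, 0, 0], "jaw": 3.0}

```text
time: 12.72
position: [0.5126, 0.4178, 0.0516]
tool_rot: [[0.001, -0.987, -0.159], [0.001, -0.159, 0.987], [-1.0, -0.001, 0.001]]
contact_force: [-0.7, -0.2, -0.4]
gripper_width: 0.0358
```

```bash
python3 pl.py 3.0 .511,.417,.20,100 .594,-.265,.20,100
```

```text
t 12.72 p [0.5126 0.4178 0.0516] phi 99.2 tilt 0.11 w 0.0358 F [-0.7 -0.2 -0.4]
-> .511,.417,.20,100 rows 3
{"dp":[-4.95,0.06,-0.02],"dr":[-0.3,0,0],"jaw":3.0},{"dp":[-4.95,0.06,-0.02],"dr":[-0.3,0,0],"jaw":3.0},{"dp":[-4.95,0.06,-0.02],"dr":[-0.3,0,0],"jaw":3.0},
-> .594,-.265,.20,100 rows 12
{"dp":[-0.00,0.31,-5.72],"dr":[-0.0,0,0],"jaw":3.0},{"dp":[-0.00,0.31,-5.72],"dr":[-0.0,0,0],"jaw":3.0},{"dp":[-0.00,0.31,-5.72],"dr":[-0.0,0,0],"jaw":3.0},{"dp":[-0.00,0.31,-5.72],"dr":[-0.0,0,0],"jaw":3.0},{"dp":[-0.00,0.31,-5.72],"dr":[-0.0,0,0],"jaw":3.0},{"dp":[-0.00,0.31,-5.72],"dr":[-0.0,0,0],"jaw":3.0},{"dp":[-0.00,0.31,-5.72],"dr":[-0.0,0,0],"jaw":3.0},{"dp":[-0.00,0.31,-5.72],"dr":[-0.0,0,0],"jaw":3.0},{"dp":[-0.00,0.31,-5.72],"dr":[-0.0,0,0],"jaw":3.0},{"dp":[-0.00,0.31,-5.72],"dr":[-0.0,0,0],"jaw":3.0},{"dp":[-0.00,0.31,-5.72],"dr":[-0.0,0,0],"jaw":3.0},{"dp":[-0.00,0.31,-5.72],"dr":[-0.0,0,0],"jaw":3.0},
level dr y,z: 0.1, 0.1
```

Call:
send_rows:
  increments:
    - {"dp": [-1.5, 0, 0], "dr": [0, 0, 0], "jaw": 3.0}
    - {"dp": [-4.5, 0, 0], "dr": [0, 0, 0], "jaw": 3.0}
    - {"dp": [-5.0, 0, 0], "dr": [0, 0, 0], "jaw": 3.0}
    - {"dp": [-3.0, 0.1, -3.0], "dr": [0, 0, 0], "jaw": 3.0}
    - {"dp": [0, 0.3, -5.2], "dr": [0, 0, 0], "jaw": 3.0}
    - {"dp": [0, 0.3, -5.7], "dr": [0, 0, 0], "jaw": 3.0}
    - {"dp": [0, 0.3, -5.7], "dr": [0, 0, 0], "jaw": 3.0}
    - {"dp": [0, 0.3, -5.7], "dr": [0, 0, 0], "jaw": 3.0}

```text
time: 13.72
position: [0.5405, 0.164, 0.2035]
tool_rot: [[0.007, -0.986, -0.167], [0.007, -0.167, 0.986], [-1.0, -0.008, 0.005]]
contact_force: [1.9, -0.5, -0.7]
gripper_width: 0.0359
```

```bash
python3 pl.py 3.0 .594,-.265,.18,100|cut -c1-400
```

```text
t 13.72 p [0.5405 0.164  0.2035] phi 99.6 tilt 0.55 w 0.0359 F [ 1.9 -0.5 -0.7]
-> .594,-.265,.18,100 rows 8
{"dp":[0.29,0.24,-5.40],"dr":[-0.0,0,0],"jaw":3.0},{"dp":[0.29,0.24,-5.40],"dr":[-0.0,0,0],"jaw":3.0},{"dp":[0.29,0.25,-5.40],"dr":[-0.0,0,0],"jaw":3.0},{"dp":[0.29,0.25,-5.40],"dr":[-0.0,0,0],"jaw":3.0},{"dp":[0.29,0.26,-5.40],"dr":[-0.0,0,0],"jaw":3.0},{"dp":[0.29,0.26,-5.40],"dr":[-0.0,0,0],"jaw":3.0},{"dp":[0.29,0.26,-5.40],"dr":[-0.0,0,0],"jaw":3.0},{"dp":[0.29,0.27,-5.40],"dr":[-0.0,0,0],"ja
level dr y,z: 0.3, 0.4
```

Call:
send_rows:
  increments:
    - {"dp": [0, 0.2, -5.5], "dr": [0, 0.2, 0.2], "jaw": 3.0}
    - {"dp": [0, 0.2, -5.6], "dr": [0, 0.1, 0.2], "jaw": 3.0}
    - {"dp": [0.2, 0.2, -5.6], "dr": [0, 0, 0], "jaw": 3.0}
    - {"dp": [0.3, 0.3, -5.6], "dr": [0, 0, 0], "jaw": 3.0}
    - {"dp": [0.3, 0.3, -5.6], "dr": [0, 0, 0], "jaw": 3.0}
    - {"dp": [0.3, 0.3, -5.6], "dr": [0, 0, 0], "jaw": 3.0}
    - {"dp": [0.5, 0.3, -4.5], "dr": [0, 0, 0], "jaw": 3.0}
    - {"dp": [0.5, 0.2, -2.5], "dr": [0, 0, 0], "jaw": 3.0}

```text
time: 14.72
position: [0.5893, -0.2554, 0.1921]
tool_rot: [[0.013, -0.986, -0.164], [0.003, -0.164, 0.986], [-1.0, -0.013, 0.001]]
contact_force: [-0.3, -0.1, -0.5]
gripper_width: 0.0358
```

Call:
send_rows:
  increments:
    - {"dp": [0, 0, 0], "dr": [0, 0, 0], "jaw": 3.0}

```text
time: 14.85
position: [0.5885, -0.258, 0.1927]
tool_rot: [[0.013, -0.987, -0.161], [0.002, -0.161, 0.987], [-1.0, -0.013, -0.0]]
contact_force: [-1.1, -0.3, -0.8]
gripper_width: 0.0359
```

```bash
python3 pl.py 3.0 .594,-.265,.10,100|cut -c1-400
```

```text
t 14.85 p [ 0.5885 -0.258   0.1927] phi 99.2 tilt 0.75 w 0.0359 F [-1.1 -0.3 -0.8]
-> .594,-.265,.10,100 rows 2
{"dp":[4.63,-0.21,-0.39],"dr":[-0.4,0,0],"jaw":3.0},{"dp":[4.63,-0.21,-0.39],"dr":[-0.4,0,0],"jaw":3.0},
level dr y,z: -0.0, 0.7
```

Call:
send_rows:
  increments:
    - {"dp": [4.0, -0.4, -0.5], "dr": [0, 0, 0.7], "jaw": 3.0}
    - {"dp": [4.0, -0.1, -0.2], "dr": [0, 0, 0], "jaw": 3.0}
    - {"dp": [2.5, 0, 0], "dr": [0, 0, 0], "jaw": 3.0}
    - {"dp": [1.3, 0, 0], "dr": [0, 0, 0], "jaw": 3.0}
    - {"dp": [0, 0, 0], "dr": [0, 0, 0], "jaw": 3.0}

```text
time: 15.48
position: [0.5992, -0.2588, 0.077]
tool_rot: [[0.008, -0.986, -0.166], [0.002, -0.166, 0.986], [-1.0, -0.008, 0.001]]
contact_force: [-0.5, 0.1, -0.2]
gripper_width: 0.0358
```

```bash
python3 pl.py 3.0 .594,-.265,.058,100|cut -c1-400
```

```text
t 15.47 p [ 0.5992 -0.2588  0.077 ] phi 99.6 tilt 0.45 w 0.0358 F [-0.5  0.1 -0.2]
-> .594,-.265,.058,100 rows 1
{"dp":[1.90,0.61,-0.53],"dr":[-0.4,0,0],"jaw":3.0},
level dr y,z: 0.1, 0.5
```

Call:
send_rows:
  increments:
    - {"dp": [0.5, 0.6, -0.5], "dr": [0, 0, 0.5], "jaw": 3.0}
    - {"dp": [0.8, 0, 0], "dr": [0, 0, 0], "jaw": 3.0}
    - {"dp": [0, 0, 0], "dr": [0, 0, 0], "jaw": 3.0}

```text
time: 15.85
position: [0.5952, -0.2653, 0.066]
tool_rot: [[0.002, -0.986, -0.167], [-0.0, -0.167, 0.986], [-1.0, -0.002, -0.001]]
contact_force: [-0.4, -0.1, -1.1]
gripper_width: 0.0358
```

```bash
python3 pl.py 3.0 .594,-.265,.058,100|cut -c1-400
```

```text
t 15.85 p [ 0.5952 -0.2653  0.066 ] phi 99.6 tilt 0.12 w 0.0358 F [-0.4 -0.1 -1.1]
-> .594,-.265,.058,100 rows 1
{"dp":[0.80,0.11,0.05],"dr":[-0.4,0,0],"jaw":3.0},
level dr y,z: -0.0, 0.1
```

Call:
send_rows:
  increments:
    - {"dp": [0.7, 0.1, 0], "dr": [0, 0, 0], "jaw": 3.0}
    - {"dp": [0.2, 0, 0], "dr": [0, 0, 0], "jaw": 3.0}
    - {"dp": [0, 0, 0], "dr": [0, 0, 0], "jaw": 3.0}

```text
time: 16.23
position: [0.5948, -0.2655, 0.0577]
tool_rot: [[0.004, -0.986, -0.167], [-0.0, -0.167, 0.986], [-1.0, -0.004, -0.001]]
contact_force: [-1.5, 0.0, 1.6]
gripper_width: 0.036
```

```bash
python3 pl.py 3.0 .594,-.265,.058,100|cut -c1-400
```

```text
t 16.23 p [ 0.5948 -0.2655  0.0577] phi 99.6 tilt 0.21 w 0.036 F [-1.5  0.   1.6]
-> .594,-.265,.058,100 rows 1
{"dp":[-0.03,0.07,0.06],"dr":[-0.4,0,0],"jaw":3.0},
level dr y,z: -0.0, 0.2
```

Seated. Release and retreat.

Call:
send_rows:
  increments:
    - {"dp": [0, 0, 0], "dr": [0, 0, 0], "jaw": 8.7}
    - {"dp": [0, 0, 0], "dr": [0, 0, 0], "jaw": 8.7}
    - {"dp": [0, 0, 0], "dr": [0, 0, 0], "jaw": 8.7}
    - {"dp": [0, 0, 0], "dr": [0, 0, 0], "jaw": 8.7}
    - {"dp": [0, 0, 0], "dr": [0, 0, 0], "jaw": 8.7}
    - {"dp": [-2.0, 0, 0], "dr": [0, 0, 0], "jaw": 8.7}
    - {"dp": [-4.0, 0, 0], "dr": [0, 0, 0], "jaw": 8.7}
    - {"dp": [-4.0, 0, 0], "dr": [0, 0, 0], "jaw": 8.7}

```text
time: 17.23
position: [0.593, -0.2651, 0.1599]
tool_rot: [[-0.001, -0.986, -0.166], [0.001, -0.166, 0.986], [-1.0, 0.001, 0.001]]
contact_force: [1.0, 0.4, 0.1]
gripper_width: 0.087
```

```bash
python3 pl.py 8.7 .530,-.443,.17,90
```

```text
t 17.23 p [ 0.593  -0.2651  0.1599] phi 99.6 tilt 0.05 w 0.087 F [1.  0.4 0.1]
-> .530,-.443,.17,90 rows 4
{"dp":[-0.25,2.29,-4.12],"dr":[2.4,0,0],"jaw":8.7},{"dp":[-0.25,2.12,-4.22],"dr":[2.4,0,0],"jaw":8.7},{"dp":[-0.25,1.94,-4.30],"dr":[2.4,0,0],"jaw":8.7},{"dp":[-0.25,1.76,-4.38],"dr":[2.4,0,0],"jaw":8.7},
level dr y,z: 0.0, -0.0
```

Call:
send_rows:
  increments:
    - {"dp": [-1.0, 2.3, -4.1], "dr": [2.4, 0, 0], "jaw": 8.7}
    - {"dp": [-0.2, 2.1, -4.2], "dr": [2.4, 0, 0], "jaw": 8.7}
    - {"dp": [0, 1.9, -4.3], "dr": [2.4, 0, 0], "jaw": 8.7}
    - {"dp": [0, 1.8, -4.0], "dr": [2.4, 0, 0], "jaw": 8.7}
    - {"dp": [0, 0, 0], "dr": [0, 0, 0], "jaw": 8.7}

```text
time: 17.85
position: [0.5308, -0.445, 0.1852]
tool_rot: [[0.012, -1.0, 0.004], [-0.006, 0.003, 1.0], [-1.0, -0.012, -0.006]]
contact_force: [-0.2, 0.8, -1.0]
gripper_width: 0.0874
```

```bash
python3 pl.py 8.7 .530,-.443,.051,90
python3 - <<'E'
from h import *
p=ctrl.read_camera("scene"); save(p,"s2.png",(60,150,380,390),2)
E
```

```text
t 17.85 p [ 0.5308 -0.445   0.1852] phi 89.8 tilt 0.75 w 0.0874 F [-0.2  0.8 -1. ]
-> .530,-.443,.051,90 rows 3
{"dp":[4.47,0.03,0.07],"dr":[-0.1,0,0],"jaw":8.7},{"dp":[4.47,0.03,0.07],"dr":[-0.1,0,0],"jaw":8.7},{"dp":[4.47,0.03,0.07],"dr":[-0.1,0,0],"jaw":8.7},
level dr y,z: -0.3, 0.7
```

View pics/s2.png

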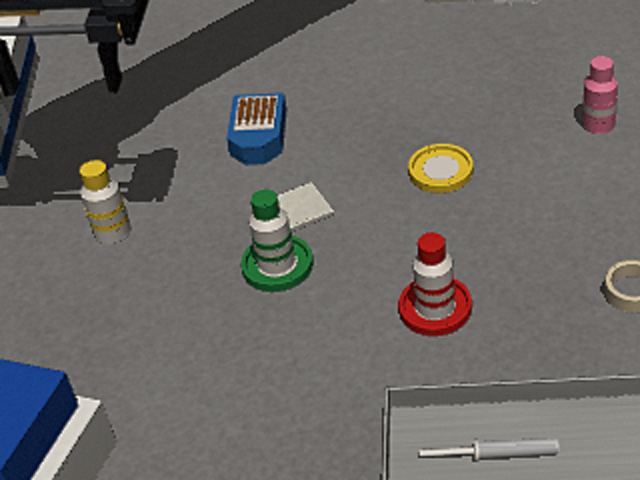

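Green and red both stand in their holders, at crop (272,235) and (433,275). The yellow bottle is upright at (105,205). Descending on it.

Call:
send_rows:
  increments:
    - {"dp": [3.5, 0, 0.2], "dr": [0, -0.3, 0.7], "jaw": 8.7}
    - {"dp": [4.5, 0, 0], "dr": [0, 0, 0.2], "jaw": 8.7}
    - {"dp": [3.5, 0.1, 0], "dr": [0, 0, 0.2], "jaw": 8.7}
    - {"dp": [1.8, 0.1, 0], "dr": [0, 0, 0], "jaw": 8.7}
    - {"dp": [0, 0, 0], "dr": [0, 0, 0], "jaw": 8.7}

```text
time: 18.52
position: [0.5381, -0.435, 0.0543]
tool_rot: [[0.001, -1.0, -0.01], [0.001, -0.01, 1.0], [-1.0, -0.001, 0.001]]
contact_force: [0.3, 0.1, 0.1]
gripper_width: 0.0873
```

```bash
python3 pl.py 8.7 .530,-.443,.051,90
```

```text
t 18.52 p [ 0.5381 -0.435   0.0543] phi 90.6 tilt 0.09 w 0.0873 F [0.3 0.1 0.1]
-> .530,-.443,.051,90 rows 1
{"dp":[0.33,0.82,-0.79],"dr":[0.6,0,0],"jaw":8.7},
level dr y,z: 0.1, 0.1
```

Call:
send_rows:
  increments:
    - {"dp": [0.3, 0.8, -0.8], "dr": [0, 0, 0], "jaw": 8.7}
    - {"dp": [0, 0, 0], "dr": [0, 0, 0], "jaw": 8.7}

```text
time: 18.77
position: [0.5308, -0.4446, 0.0542]
tool_rot: [[0.004, -1.0, -0.011], [-0.001, -0.011, 1.0], [-1.0, -0.004, -0.001]]
contact_force: [-0.5, 0.1, 0.3]
gripper_width: 0.0872
```

```bash
python3 pl.py 8.7 .530,-.443,.051,90
```

```text
t 18.77 p [ 0.5308 -0.4446  0.0542] phi 90.6 tilt 0.24 w 0.0872 F [-0.5  0.1  0.3]
-> .530,-.443,.051,90 rows 1
{"dp":[0.32,0.08,0.16],"dr":[0.6,0,0],"jaw":8.7},
level dr y,z: -0.1, 0.2
```

Call:
send_rows:
  increments:
    - {"dp": [0.4, 0.1, 0.1], "dr": [0, 0, 0.2], "jaw": 4.5}
    - {"dp": [0, 0, 0], "dr": [0, 0, 0], "jaw": 3.0}
    - {"dp": [0, 0, 0], "dr": [0, 0, 0], "jaw": 3.0}
    - {"dp": [0, 0, 0], "dr": [0, 0, 0], "jaw": 3.0}
    - {"dp": [0, 0, 0], "dr": [0, 0, 0], "jaw": 3.0}
    - {"dp": [0, 0, 0], "dr": [0, 0, 0], "jaw": 3.0}
    - {"dp": [0, 0, 0], "dr": [0, 0, 0], "jaw": 3.0}
    - {"dp": [0, 0, 0], "dr": [0, 0, 0], "jaw": 3.0}

```text
time: 19.77
position: [0.5307, -0.4439, 0.0517]
tool_rot: [[0.003, -1.0, -0.011], [-0.002, -0.011, 1.0], [-1.0, -0.003, -0.002]]
contact_force: [-0.1, 0.5, -0.0]
gripper_width: 0.0357
```

```bash
python3 pl.py 3.0 .53,-.443,.21,90 .458,-.098,.2,90
```

```text
t 19.77 p [ 0.5307 -0.4439  0.0517] phi 90.6 tilt 0.19 w 0.0357 F [-0.1  0.5 -0. ]
-> .53,-.443,.21,90 rows 3
{"dp":[-5.28,0.02,0.03],"dr":[0.2,0,0],"jaw":3.0},{"dp":[-5.28,0.02,0.03],"dr":[0.2,0,0],"jaw":3.0},{"dp":[-5.28,0.02,0.03],"dr":[0.2,0,0],"jaw":3.0},
-> .458,-.098,.2,90 rows 7
{"dp":[0.14,1.03,4.93],"dr":[-0.0,0,0],"jaw":3.0},{"dp":[0.14,1.03,4.93],"dr":[-0.0,0,0],"jaw":3.0},{"dp":[0.14,1.03,4.93],"dr":[-0.0,0,0],"jaw":3.0},{"dp":[0.14,1.03,4.93],"dr":[-0.0,0,0],"jaw":3.0},{"dp":[0.14,1.03,4.93],"dr":[-0.0,0,0],"jaw":3.0},{"dp":[0.14,1.03,4.93],"dr":[-0.0,0,0],"jaw":3.0},{"dp":[0.14,1.03,4.93],"dr":[-0.0,0,0],"jaw":3.0},
level dr y,z: -0.1, 0.2
```

Call:
send_rows:
  increments:
    - {"dp": [-1.5, 0, 0], "dr": [0, 0, 0.2], "jaw": 3.0}
    - {"dp": [-4.5, 0, 0], "dr": [0, 0, 0], "jaw": 3.0}
    - {"dp": [-5.0, 0, 0], "dr": [0, 0, 0], "jaw": 3.0}
    - {"dp": [-3.5, 0.5, 2.5], "dr": [0, 0, 0], "jaw": 3.0}
    - {"dp": [0, 1.0, 4.9], "dr": [0, 0, 0], "jaw": 3.0}
    - {"dp": [0, 1.1, 5.5], "dr": [0, 0, 0], "jaw": 3.0}
    - {"dp": [0, 1.1, 5.5], "dr": [0, 0, 0], "jaw": 3.0}
    - {"dp": [0, 1.1, 5.5], "dr": [0, 0, 0], "jaw": 3.0}

```text
time: 20.78
position: [0.4787, -0.2044, 0.2073]
tool_rot: [[0.003, -1.0, -0.002], [-0.007, -0.002, 1.0], [-1.0, -0.003, -0.007]]
contact_force: [0.8, 1.4, -0.4]
gripper_width: 0.0361
```

```bash
python3 pl.py 3.0 .458,-.098,.15,90
```

```text
t 20.77 p [ 0.4787 -0.2044  0.2073] phi 90.1 tilt 0.43 w 0.0361 F [ 0.8  1.4 -0.4]
-> .458,-.098,.15,90 rows 3
{"dp":[1.91,0.68,3.55],"dr":[0.0,0,0],"jaw":3.0},{"dp":[1.91,0.68,3.55],"dr":[0.0,0,0],"jaw":3.0},{"dp":[1.91,0.69,3.55],"dr":[0.0,0,0],"jaw":3.0},
level dr y,z: -0.4, 0.2
```

Call:
send_rows:
  increments:
    - {"dp": [1.5, 0.7, 4.0], "dr": [0, -0.3, 0.1], "jaw": 3.0}
    - {"dp": [2.0, 0.7, 3.5], "dr": [0, 0, 0], "jaw": 3.0}
    - {"dp": [2.0, 0.5, 2.0], "dr": [0, 0, 0], "jaw": 3.0}
    - {"dp": [0, 0, 0], "dr": [0, 0, 0], "jaw": 3.0}

```text
time: 21.28
position: [0.4594, -0.1034, 0.1553]
tool_rot: [[0.008, -1.0, -0.008], [0.001, -0.008, 1.0], [-1.0, -0.008, 0.001]]
contact_force: [1.4, -0.5, -0.3]
gripper_width: 0.0357
```

```bash
python3 pl.py 3.0 .458,-.098,.058,90
```

```text
t 21.27 p [ 0.4594 -0.1034  0.1553] phi 90.4 tilt 0.48 w 0.0357 F [ 1.4 -0.5 -0.3]
-> .458,-.098,.058,90 rows 2
{"dp":[4.87,0.07,0.27],"dr":[0.2,0,0],"jaw":3.0},{"dp":[4.87,0.07,0.27],"dr":[0.2,0,0],"jaw":3.0},
level dr y,z: 0.1, 0.5
```

Call:
send_rows:
  increments:
    - {"dp": [3.0, 0.2, 0.5], "dr": [0, 0, 0.5], "jaw": 3.0}
    - {"dp": [3.5, 0.2, 0], "dr": [0, 0, 0], "jaw": 3.0}
    - {"dp": [1.8, 0, 0], "dr": [0, 0, 0], "jaw": 3.0}
    - {"dp": [0, 0, 0], "dr": [0, 0, 0], "jaw": 3.0}

```text
time: 21.78
position: [0.46, -0.1036, 0.0764]
tool_rot: [[0.008, -1.0, -0.002], [-0.001, -0.002, 1.0], [-1.0, -0.008, -0.001]]
contact_force: [0.4, -0.2, -0.3]
gripper_width: 0.036
```

```bash
python3 pl.py 3.0 .458,-.098,.058,90
```

```text
t 21.77 p [ 0.46   -0.1036  0.0764] phi 90.1 tilt 0.46 w 0.036 F [ 0.4 -0.2 -0.3]
-> .458,-.098,.058,90 rows 1
{"dp":[1.84,0.20,0.56],"dr":[0.1,0,0],"jaw":3.0},
level dr y,z: -0.0, 0.5
```

Call:
send_rows:
  increments:
    - {"dp": [0.7, 0.2, 0.5], "dr": [0, 0, 0.4], "jaw": 3.0}
    - {"dp": [0.8, 0, 0], "dr": [0, 0, 0], "jaw": 3.0}
    - {"dp": [0, 0, 0], "dr": [0, 0, 0], "jaw": 3.0}

```text
time: 22.15
position: [0.46, -0.0995, 0.0633]
tool_rot: [[0.005, -1.0, -0.001], [-0.001, -0.001, 1.0], [-1.0, -0.005, -0.001]]
contact_force: [-0.7, -0.5, -0.4]
gripper_width: 0.0361
```

```bash
python3 pl.py 3.0 .458,-.098,.058,90
```

```text
t 22.15 p [ 0.46   -0.0995  0.0633] phi 90.1 tilt 0.26 w 0.0361 F [-0.7 -0.5 -0.4]
-> .458,-.098,.058,90 rows 1
{"dp":[0.53,0.20,0.15],"dr":[0.1,0,0],"jaw":3.0},
level dr y,z: -0.0, 0.3
```

Call:
send_rows:
  increments:
    - {"dp": [0.5, 0.2, 0.1], "dr": [0, 0, 0.3], "jaw": 3.0}
    - {"dp": [0.2, 0, 0], "dr": [0, 0, 0], "jaw": 3.0}
    - {"dp": [0, 0, 0], "dr": [0, 0, 0], "jaw": 3.0}

```text
time: 22.52
position: [0.4594, -0.0983, 0.0577]
tool_rot: [[0.002, -1.0, -0.001], [0.0, -0.001, 1.0], [-1.0, -0.002, 0.0]]
contact_force: [-1.4, -0.8, 1.5]
gripper_width: 0.0363
```

```bash
python3 pl.py 3.0 .458,-.098,.058,90
```

```text
t 22.52 p [ 0.4594 -0.0983  0.0577] phi 90.1 tilt 0.1 w 0.0363 F [-1.4 -0.8  1.5]
-> .458,-.098,.058,90 rows 1
{"dp":[-0.03,0.14,0.03],"dr":[0.1,0,0],"jaw":3.0},
level dr y,z: 0.0, 0.1
```

Call:
send_rows:
  increments:
    - {"dp": [0, 0, 0], "dr": [0, 0, 0], "jaw": 8.7}
    - {"dp": [0, 0, 0], "dr": [0, 0, 0], "jaw": 8.7}
    - {"dp": [0, 0, 0], "dr": [0, 0, 0], "jaw": 8.7}
    - {"dp": [0, 0, 0], "dr": [0, 0, 0], "jaw": 8.7}
    - {"dp": [0, 0, 0], "dr": [0, 0, 0], "jaw": 8.7}
    - {"dp": [-2.0, 0, 0], "dr": [0, 0, 0], "jaw": 8.7}
    - {"dp": [-4.0, 0, 0], "dr": [0, 0, 0], "jaw": 8.7}
    - {"dp": [-4.0, 0, 0], "dr": [0, 0, 0], "jaw": 8.7}

```text
time: 23.52
position: [0.4569, -0.0981, 0.1573]
tool_rot: [[-0.005, -1.0, -0.001], [-0.001, -0.001, 1.0], [-1.0, 0.005, -0.001]]
contact_force: [0.8, -0.1, -0.6]
gripper_width: 0.0867
```

```bash
python3 pl.py 8.7 .384,-.306,.15,91.5
```

```text
t 23.52 p [ 0.4569 -0.0981  0.1573] phi 90.1 tilt 0.29 w 0.0867 F [ 0.8 -0.1 -0.6]
-> .384,-.306,.15,91.5 rows 4
{"dp":[0.18,1.83,-5.20],"dr":[-0.4,0,0],"jaw":8.7},{"dp":[0.18,1.86,-5.18],"dr":[-0.4,0,0],"jaw":8.7},{"dp":[0.18,1.89,-5.17],"dr":[-0.4,0,0],"jaw":8.7},{"dp":[0.18,1.93,-5.16],"dr":[-0.4,0,0],"jaw":8.7},
level dr y,z: -0.0, -0.3
```

Call:
send_rows:
  increments:
    - {"dp": [-1.0, 1.8, -5.2], "dr": [-0.4, 0, -0.3], "jaw": 8.7}
    - {"dp": [0.2, 1.9, -5.2], "dr": [-0.4, 0, 0], "jaw": 8.7}
    - {"dp": [0.2, 1.9, -5.2], "dr": [-0.4, 0, 0], "jaw": 8.7}
    - {"dp": [0.2, 1.9, -4.5], "dr": [-0.4, 0, 0], "jaw": 8.7}
    - {"dp": [0, 0, 0], "dr": [0, 0, 0], "jaw": 8.7}

```text
time: 24.15
position: [0.3847, -0.3062, 0.1656]
tool_rot: [[0.009, -0.999, -0.033], [-0.002, -0.033, 0.999], [-1.0, -0.009, -0.002]]
contact_force: [0.2, 1.1, 0.7]
gripper_width: 0.0868
```

```bash
python3 pl.py 8.7 .384,-.306,.030,91.5
```

```text
t 24.15 p [ 0.3847 -0.3062  0.1656] phi 91.9 tilt 0.55 w 0.0868 F [0.2 1.1 0.7]
-> .384,-.306,.030,91.5 rows 3
{"dp":[4.52,0.02,0.01],"dr":[0.1,0,0],"jaw":8.7},{"dp":[4.52,0.02,0.01],"dr":[0.1,0,0],"jaw":8.7},{"dp":[4.52,0.02,0.01],"dr":[0.1,0,0],"jaw":8.7},
level dr y,z: -0.1, 0.5
```

Call:
send_rows:
  increments:
    - {"dp": [3.5, 0, 0], "dr": [0.2, 0, 0.5], "jaw": 8.7}
    - {"dp": [4.5, 0.2, -0.1], "dr": [0, 0, 0.1], "jaw": 8.7}
    - {"dp": [2.0, 0, 0], "dr": [0, 0, 0], "jaw": 8.7}
    - {"dp": [0, 0, 0], "dr": [0, 0, 0], "jaw": 8.7}

```text
time: 24.65
position: [0.385, -0.3056, 0.0633]
tool_rot: [[0.0, -1.0, -0.031], [-0.002, -0.031, 1.0], [-1.0, -0.0, -0.002]]
contact_force: [-0.2, 0.4, 1.7]
gripper_width: 0.0869
```

```bash
python3 pl.py 8.7 .384,-.306,.030,91.5
```

```text
t 24.65 p [ 0.385  -0.3056  0.0633] phi 91.8 tilt 0.1 w 0.0869 F [-0.2  0.4  1.7]
-> .384,-.306,.030,91.5 rows 1
{"dp":[3.33,0.10,-0.04],"dr":[0.3,0,0],"jaw":8.7},
level dr y,z: -0.1, 0.0
```

Call:
send_rows:
  increments:
    - {"dp": [2.0, 0.1, 0], "dr": [0.2, 0, 0], "jaw": 8.7}
    - {"dp": [1.2, 0, 0], "dr": [0, 0, 0], "jaw": 8.7}
    - {"dp": [0.3, 0, 0], "dr": [0, 0, 0], "jaw": 8.7}
    - {"dp": [0, 0, 0], "dr": [0, 0, 0], "jaw": 8.7}

```text
time: 25.15
position: [0.3869, -0.3053, 0.0304]
tool_rot: [[0.004, -1.0, -0.03], [-0.002, -0.03, 1.0], [-1.0, -0.004, -0.002]]
contact_force: [0.3, 0.4, -0.6]
gripper_width: 0.0869
```

```bash
python3 pl.py 8.7 .384,-.306,.030,91.5
```

```text
t 25.15 p [ 0.3869 -0.3053  0.0304] phi 91.7 tilt 0.29 w 0.0869 F [ 0.3  0.4 -0.6]
-> .384,-.306,.030,91.5 rows 1
{"dp":[0.04,0.30,-0.06],"dr":[0.2,0,0],"jaw":8.7},
level dr y,z: -0.1, 0.2
```

Call:
send_rows:
  increments:
    - {"dp": [0.1, 0.3, -0.1], "dr": [0.2, 0, 0.2], "jaw": 7.0}
    - {"dp": [0, 0, 0], "dr": [0, 0, 0], "jaw": 5.0}
    - {"dp": [0, 0, 0], "dr": [0, 0, 0], "jaw": 5.0}
    - {"dp": [0, 0, 0], "dr": [0, 0, 0], "jaw": 5.0}
    - {"dp": [0, 0, 0], "dr": [0, 0, 0], "jaw": 5.0}
    - {"dp": [0, 0, 0], "dr": [0, 0, 0], "jaw": 5.0}
    - {"dp": [0, 0, 0], "dr": [0, 0, 0], "jaw": 5.0}

```text
time: 26.02
position: [0.3846, -0.3069, 0.0307]
tool_rot: [[0.003, -1.0, -0.026], [-0.003, -0.026, 1.0], [-1.0, -0.003, -0.003]]
contact_force: [-0.6, 0.9, 0.4]
gripper_width: 0.0499
```

```bash
python3 pl.py 8.7 .384,-.306,.030,91.5
```

```text
t 26.02 p [ 0.3846 -0.3069  0.0307] phi 91.5 tilt 0.23 w 0.0499 F [-0.6  0.9  0.4]
-> .384,-.306,.030,91.5 rows 1
{"dp":[0.07,0.06,0.09],"dr":[0.0,0,0],"jaw":8.7},
level dr y,z: -0.2, 0.2
```

The width went past 58 mm without stopping, so the jaws may have missed the tray. I'll take a look.

```bash
python3 - <<'E'
from h import *
a=ctrl.read_camera("top");b=ctrl.read_camera("scene")
save(a,"t3.png",(380,220,520,340),4); save(b,"s3.png",(100,140,280,280),4)
E
```

```text
(no output)
```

View pics/s3.png

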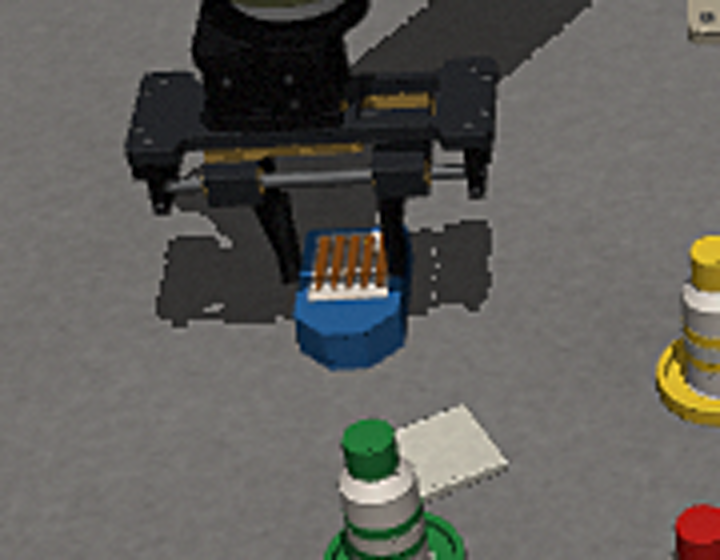

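View pics/t3.png

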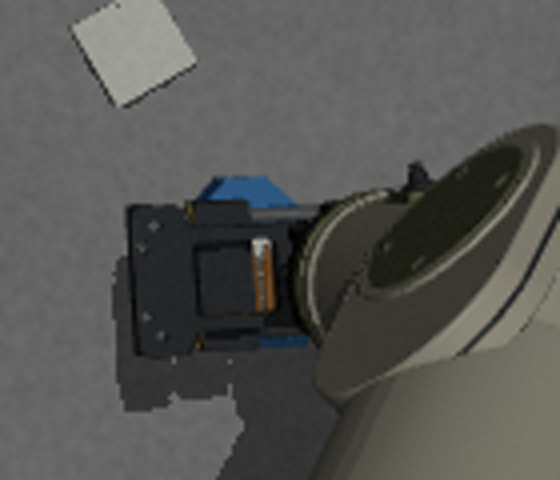

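The tray sits between the fingers (scene crop 350,300), but I can't tell from this whether it is touching. I'll close further and see whether the width stalls.

Call:
send_rows:
  increments:
    - {"dp": [0, 0, 0], "dr": [0, 0, 0], "jaw": 4.5}
    - {"dp": [0, 0, 0], "dr": [0, 0, 0], "jaw": 4.5}

```text
time: 26.38
position: [0.3846, -0.3069, 0.0307]
tool_rot: [[0.003, -1.0, -0.026], [-0.003, -0.026, 1.0], [-1.0, -0.003, -0.003]]
contact_force: [-0.7, -0.1, -1.3]
gripper_width: 0.0458
```

```bash
python3 - <<'E'
from h import *
o=ctrl.get_obs();print(o["gripper_width"],o["contact_force"],o["position"])
p=ctrl.read_camera("scene")
z=o["tool_rot"][:,2]; P=np.array(o["position"])
for s in(-1,1):
  for w in (.025,.029): print(s,w,proj(p,P+s*w*np.array(z)+[0,0,-.025]))
save(p,"s4.png",(150,170,230,240),8)
E
```

```text
0.04579381027440567 [-0.66617784 -0.10016405 -1.3164551 ] [ 0.38456771 -0.30693784  0.03069026]
-1 0.025 [[176.58521376 217.01997837]]
-1 0.029 [[174.81160736 217.11679113]]
1 0.025 [[198.69507117 215.81310615]]
1 0.029 [[200.45905601 215.71681859]]
```

View pics/s4.png

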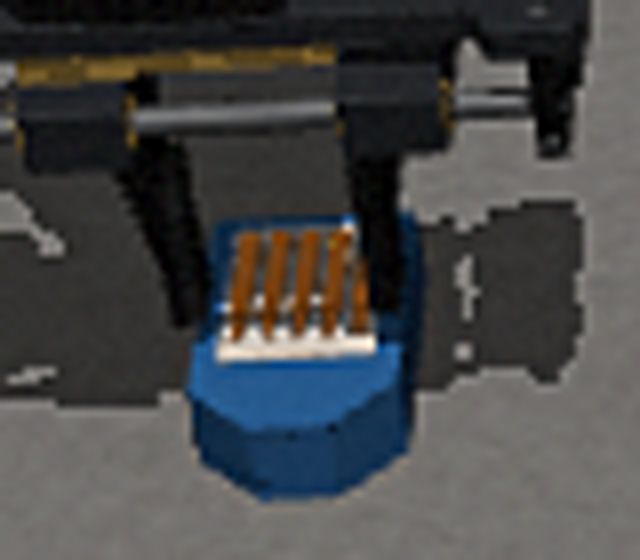

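The right fingertip (crop 380,310) appears to be on top of the tray rather than beside it, so the tips may be higher than assumed. I'll check the real tip height against the earlier picture (s1), where the tips show at about (513,178) and (557,178).

```bash
python3 - <<'E'
from h import *
p=ctrl.read_camera("scene"); np.set_printoptions(precision=1,suppress=True)
def show(P,phi,half):
    z=np.array([np.cos(np.radians(phi)),np.sin(np.radians(phi)),0])
    for d in (0,.01,.025): print(d,[proj(p,np.array(P)+s*half*z-[0,0,d])[0] for s in(-1,1)])
print("s1");show([.5114,.4105,.1715],100,.0435)
print("s4");show([.3846,-.3069,.0307],91.5,.023)
im=cv2.imread("pics/s1.png")[130:200,480:600]; cv2.imwrite("pics/s1c.png",cv2.resize(im,None,fx=6,fy=6,interpolation=2))
print([(d["conf"],fit) for d in [] for fit in []])
E
```

```text
s1
0 [array([510.4, 180.7]), array([549.9, 174.7])]
0.01 [array([509.3, 184.8]), array([548.7, 178.7])]
0.025 [array([507.8, 190.8]), array([546.8, 184.7])]
s4
0 [array([175.7, 208.4]), array([196.3, 207.3])]
0.01 [array([176.4, 211.9]), array([196.9, 210.7])]
0.025 [array([177.5, 217. ]), array([197.8, 215.8])]
[]
```

View pics/s1c.png

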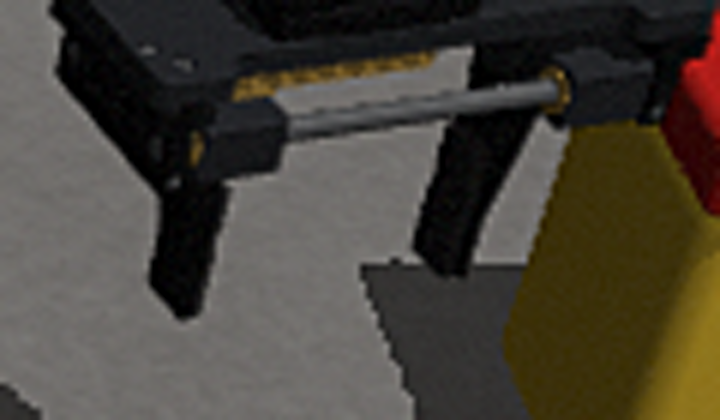

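In s1 the tips project about 5 mm ahead of the reported TCP, not 25 mm, and the current view agrees. The fingers therefore closed just above the tray, so I need to go about 18 mm deeper. I'll lift, open, and check that the tray hasn't moved.

Call:
send_rows:
  increments:
    - {"dp": [-2.0, 0, 0], "dr": [0, 0, 0], "jaw": 8.7}
    - {"dp": [-1.5, 0, 0], "dr": [0, 0, 0], "jaw": 8.7}
    - {"dp": [0, 0, 0], "dr": [0, 0, 0], "jaw": 8.7}
    - {"dp": [0, 0, 0], "dr": [0, 0, 0], "jaw": 8.7}
    - {"dp": [0, 0, 0], "dr": [0, 0, 0], "jaw": 8.7}
    - {"dp": [0, 0, 0], "dr": [0, 0, 0], "jaw": 8.7}
    - {"dp": [0, 0, 0], "dr": [0, 0, 0], "jaw": 8.7}

```text
time: 27.35
position: [0.3837, -0.3061, 0.0652]
tool_rot: [[0.001, -1.0, -0.027], [-0.002, -0.027, 1.0], [-1.0, -0.001, -0.002]]
contact_force: [-0.6, -1.2, 0.5]
gripper_width: 0.0871
```

```bash
python3 pl.py 8.7 .384,-.306,.04,91.5
python3 - <<'E'
from fit import *
p=ctrl.read_camera("scene"); print(fit("dose_tray",[p],(.384,-.306,.02)))
save(p,"s5.png",(130,140,250,240),6)
E
```

```text
t 27.35 p [ 0.3837 -0.3061  0.0652] phi 91.5 tilt 0.12 w 0.0871 F [-0.6 -1.2  0.5]
-> .384,-.306,.04,91.5 rows 1
{"dp":[2.52,-0.03,0.01],"dr":[0.0,0,0],"jaw":8.7},
level dr y,z: -0.1, 0.0
dose_tray cand [ 384.1 -305.3    1.5] 0.042
dose_tray cand [ 379.4 -305.2  180.9] 0.1
(array([ 384.09352541, -305.34808628,    1.48497924]), np.float64(0.041948339483394825), 1)
```

View pics/s5.png

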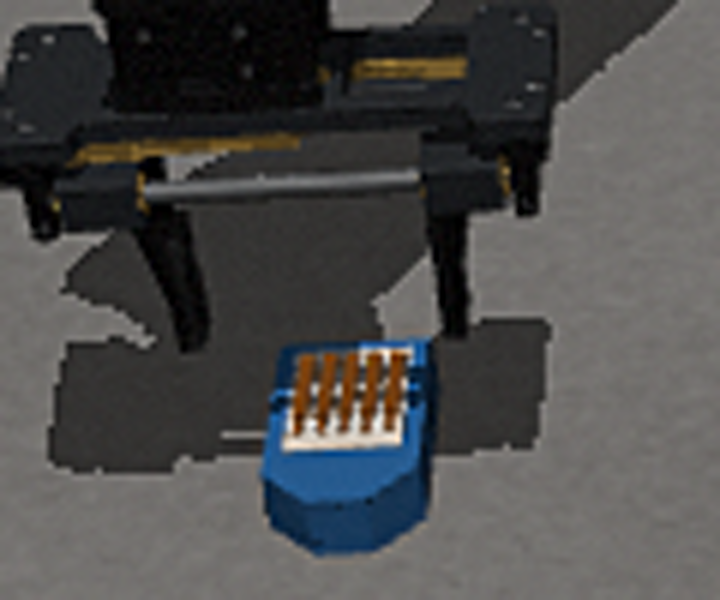

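The tray is undisturbed at (0.384, -0.306), yaw 1.5°. The tips at crop (195,350) and (455,335) confirm they stand only about 3–5 mm ahead of the TCP. I'll go down to TCP z of about 0.012, watching force.

Call:
send_rows:
  increments:
    - {"dp": [2.0, 0, 0], "dr": [0, 0, 0], "jaw": 8.7}
    - {"dp": [1.8, 0, 0], "dr": [0, 0, 0], "jaw": 8.7}
    - {"dp": [0.6, 0.1, 0], "dr": [0, 0, 0], "jaw": 8.7}
    - {"dp": [0, 0, 0], "dr": [0, 0, 0], "jaw": 8.7}

```text
time: 27.95
position: [0.383, -0.3065, 0.0198]
tool_rot: [[0.001, -1.0, -0.026], [-0.002, -0.026, 1.0], [-1.0, -0.001, -0.002]]
contact_force: [-0.7, -0.7, 0.2]
gripper_width: 0.0868
```

```bash
python3 pl.py 8.7 .384,-.306,.012,91.5
```

```text
t 27.95 p [ 0.383  -0.3065  0.0198] phi 91.5 tilt 0.15 w 0.0868 F [-0.7 -0.7  0.2]
-> .384,-.306,.012,91.5 rows 1
{"dp":[0.78,-0.10,0.05],"dr":[0.0,0,0],"jaw":8.7},
level dr y,z: -0.1, 0.1
```

Call:
send_rows:
  increments:
    - {"dp": [0.5, -0.1, 0.1], "dr": [0, 0, 0], "jaw": 8.7}
    - {"dp": [0.3, 0, 0], "dr": [0, 0, 0], "jaw": 8.7}
    - {"dp": [0, 0, 0], "dr": [0, 0, 0], "jaw": 7.0}
    - {"dp": [0, 0, 0], "dr": [0, 0, 0], "jaw": 5.0}
    - {"dp": [0, 0, 0], "dr": [0, 0, 0], "jaw": 5.0}
    - {"dp": [0, 0, 0], "dr": [0, 0, 0], "jaw": 5.0}
    - {"dp": [0, 0, 0], "dr": [0, 0, 0], "jaw": 5.0}
    - {"dp": [0, 0, 0], "dr": [0, 0, 0], "jaw": 5.0}

```text
time: 28.95
position: [0.385, -0.3058, 0.0126]
tool_rot: [[0.003, -1.0, -0.027], [-0.003, -0.027, 1.0], [-1.0, -0.003, -0.003]]
contact_force: [-0.2, 0.1, -0.2]
gripper_width: 0.0574
```

```bash
python3 pl.py 5.0 .384,-.306,.11,91.5 .371,.298,.11,68.7
```

```text
t 28.95 p [ 0.385  -0.3058  0.0126] phi 91.5 tilt 0.25 w 0.0574 F [-0.2  0.1 -0.2]
-> .384,-.306,.11,91.5 rows 2
{"dp":[-4.87,0.05,-0.01],"dr":[0.0,0,0],"jaw":5.0},{"dp":[-4.87,0.05,-0.01],"dr":[0.0,0,0],"jaw":5.0},
-> .371,.298,.11,68.7 rows 11
{"dp":[-0.00,-0.03,5.49],"dr":[2.1,0,0],"jaw":5.0},{"dp":[-0.00,0.17,5.49],"dr":[2.1,0,0],"jaw":5.0},{"dp":[-0.00,0.37,5.48],"dr":[2.1,0,0],"jaw":5.0},{"dp":[-0.00,0.57,5.46],"dr":[2.1,0,0],"jaw":5.0},{"dp":[-0.00,0.77,5.44],"dr":[2.1,0,0],"jaw":5.0},{"dp":[-0.00,0.96,5.41],"dr":[2.1,0,0],"jaw":5.0},{"dp":[-0.00,1.16,5.37],"dr":[2.1,0,0],"jaw":5.0},{"dp":[-0.00,1.35,5.32],"dr":[2.1,0,0],"jaw":5.0},{"dp":[-0.00,1.54,5.27],"dr":[2.1,0,0],"jaw":5.0},{"dp":[-0.00,1.73,5.21],"dr":[2.1,0,0],"jaw":5.0},{"dp":[-0.00,1.92,5.15],"dr":[2.1,0,0],"jaw":5.0},
level dr y,z: -0.2, 0.2
```

The tray is gripped (57 mm). The straight path crosses a pink bottle and passes near yellow, so I'll carry at z ≈ 0.19.

Call:
send_rows:
  increments:
    - {"dp": [-1.0, 0, 0], "dr": [0, 0, 0.2], "jaw": 5.0}
    - {"dp": [-4.0, 0, 0], "dr": [0, 0, 0], "jaw": 5.0}
    - {"dp": [-5.0, 0, 0], "dr": [0, 0, 0], "jaw": 5.0}
    - {"dp": [-5.0, 0, 0], "dr": [0, 0, 0], "jaw": 5.0}
    - {"dp": [-3.0, 0, 2.0], "dr": [0, 0, 0], "jaw": 5.0}
    - {"dp": [0, 0, 5.0], "dr": [2.1, 0, 0], "jaw": 5.0}
    - {"dp": [0, 0.2, 5.5], "dr": [2.1, 0, 0], "jaw": 5.0}
    - {"dp": [0, 0.4, 5.5], "dr": [2.1, 0, 0], "jaw": 5.0}

```text
time: 29.95
position: [0.3794, -0.1253, 0.202]
tool_rot: [[0.001, -0.995, 0.098], [-0.006, 0.098, 0.995], [-1.0, -0.002, -0.006]]
contact_force: [0.8, 0.2, -1.4]
gripper_width: 0.0577
```

```bash
python3 pl.py 5.0 .371,.298,.18,68.7
```

```text
t 29.95 p [ 0.3794 -0.1253  0.202 ] phi 84.4 tilt 0.34 w 0.0577 F [ 0.8  0.2 -1.4]
-> .371,.298,.18,68.7 rows 8
{"dp":[0.27,0.62,5.26],"dr":[2.0,0,0],"jaw":5.0},{"dp":[0.27,0.80,5.23],"dr":[2.0,0,0],"jaw":5.0},{"dp":[0.27,0.98,5.20],"dr":[2.0,0,0],"jaw":5.0},{"dp":[0.27,1.16,5.16],"dr":[2.0,0,0],"jaw":5.0},{"dp":[0.27,1.33,5.12],"dr":[2.0,0,0],"jaw":5.0},{"dp":[0.27,1.51,5.07],"dr":[2.0,0,0],"jaw":5.0},{"dp":[0.27,1.68,5.02],"dr":[2.0,0,0],"jaw":5.0},{"dp":[0.27,1.85,4.96],"dr":[2.0,0,0],"jaw":5.0},
level dr y,z: -0.3, 0.1
```

Call:
send_rows:
  increments:
    - {"dp": [0, -0.6, 5.3], "dr": [2, -0.2, 0], "jaw": 5.0}
    - {"dp": [0, -0.2, 5.3], "dr": [2, 0, 0], "jaw": 5.0}
    - {"dp": [0, 0.6, 5.3], "dr": [2, 0, 0], "jaw": 5.0}
    - {"dp": [0, 1.2, 5.2], "dr": [2, 0, 0], "jaw": 5.0}
    - {"dp": [0, 1.8, 5.2], "dr": [2, 0, 0], "jaw": 5.0}
    - {"dp": [0, 2.3, 5.1], "dr": [2, 0, 0], "jaw": 5.0}
    - {"dp": [0.2, 2.4, 4.8], "dr": [2, 0, 0], "jaw": 5.0}
    - {"dp": [0.2, 2.0, 2.5], "dr": [1, 0, 0], "jaw": 5.0}

```text
time: 30.95
position: [0.37, 0.2914, 0.2026]
tool_rot: [[0.01, -0.931, 0.366], [-0.002, 0.366, 0.931], [-1.0, -0.01, 0.002]]
contact_force: [0.6, -1.0, -1.8]
gripper_width: 0.0576
```

Call:
send_rows:
  increments:
    - {"dp": [0, 0, 0], "dr": [0, 0, 0], "jaw": 5.0}

```text
time: 31.08
position: [0.3689, 0.2933, 0.2028]
tool_rot: [[0.01, -0.932, 0.362], [-0.002, 0.362, 0.932], [-1.0, -0.011, 0.002]]
contact_force: [-0.4, 0.3, -1.0]
gripper_width: 0.0575
```

```bash
python3 pl.py 5.0 .371,.298,.12,68.7
python3 - <<'E'
from fit import *
o=ctrl.get_obs(); P=o["position"]; f=np.arctan2(o["tool_rot"][1,2],o["tool_rot"][0,2])-np.pi/2
ps=[ctrl.read_camera(c) for c in("scene","top")]
for n,v,z in(("dose_tray",(P[0],P[1],f),P[2]-.0126),("tray_base",(.371,.298,-.37),0)):
  for p in ps:
    try:print(n,fit(n,[p],v,z))
    except Exception as e: print(n,"fail",e)
E
```

```text
t 31.07 p [0.3689 0.2933 0.2028] phi 68.8 tilt 0.61 w 0.0575 F [-0.4  0.3 -1. ]
-> .371,.298,.12,68.7 rows 2
{"dp":[4.14,-0.01,0.26],"dr":[0.0,0,0],"jaw":5.0},{"dp":[4.14,-0.01,0.26],"dr":[0.0,0,0],"jaw":5.0},
level dr y,z: 0.1, 0.6
dose_tray no mask
dose_tray fail division by zero
dose_tray cand [368.2 289.9 -16.2] 0.608
dose_tray cand [367.1 287.8 169.6] 0.635
dose_tray (array([368.20313159, 289.8574566 , -16.1555554 ]), np.float64(0.6082328662973825), 1)
tray_base cand [371.2 300.  -22.2] 0.044
tray_base cand [366.1 302.7 157.7] 0.112
tray_base (array([371.24188071, 300.03290647, -22.2385161 ]), np.float64(0.043636753511311244), 1)
tray_base cand [373.5 295.9 -16.6] 0.437
tray_base cand [373.8 289.  183.7] 0.428
tray_base (array([373.78085934, 289.00544916, 183.66135644]), np.float64(0.42822948612461664), 1)
```

Call:
send_rows:
  increments:
    - {"dp": [3.0, 0, 0.5], "dr": [0.3, 0.1, 0.6], "jaw": 5.0}
    - {"dp": [4.5, 0, 0], "dr": [0.2, 0, 0], "jaw": 5.0}
    - {"dp": [4.0, 0, 0], "dr": [0, 0, 0], "jaw": 5.0}
    - {"dp": [2.5, 0, 0], "dr": [0, 0, 0], "jaw": 5.0}
    - {"dp": [0, 0, 0], "dr": [0, 0, 0], "jaw": 5.0}

```text
time: 32.0
position: [0.376, 0.292, 0.0611]
tool_rot: [[0.004, -0.924, 0.382], [0.002, 0.382, 0.924], [-1.0, -0.003, 0.003]]
contact_force: [0.0, 0.6, -1.0]
gripper_width: 0.0576
```

```bash
python3 pl.py 5.0 .3721,.2988,.044,68.2
```

```text
t 32.0 p [0.376  0.292  0.0611] phi 67.5 tilt 0.25 w 0.0576 F [ 0.   0.6 -1. ]
-> .3721,.2988,.044,68.2 rows 1
{"dp":[1.71,0.62,0.48],"dr":[-0.7,0,0],"jaw":5.0},
level dr y,z: 0.2, 0.2
```

Call:
send_rows:
  increments:
    - {"dp": [1.0, 0.6, 0.5], "dr": [-0.7, 0.2, 0.2], "jaw": 5.0}
    - {"dp": [0.4, 0.1, 0], "dr": [0, 0, 0], "jaw": 5.0}
    - {"dp": [0, 0, 0], "dr": [0, 0, 0], "jaw": 5.0}

```text
time: 32.38
position: [0.3728, 0.3008, 0.049]
tool_rot: [[0.002, -0.929, 0.371], [0.003, 0.371, 0.929], [-1.0, -0.001, 0.003]]
contact_force: [0.2, 0.4, -1.6]
gripper_width: 0.0573
```

```bash
python3 pl.py 5.0 .3721,.2988,.044,68.2
python3 - <<'E'
from fit import *
p=ctrl.read_camera("scene"); save(p,"s6.png",(400,140,500,230),6)
E
```

```text
t 32.38 p [0.3728 0.3008 0.049 ] phi 68.2 tilt 0.2 w 0.0573 F [ 0.2  0.4 -1.6]
-> .3721,.2988,.044,68.2 rows 1
{"dp":[0.50,-0.01,-0.21],"dr":[0.0,0,0],"jaw":5.0},
level dr y,z: 0.2, 0.1
```

View pics/s6.png

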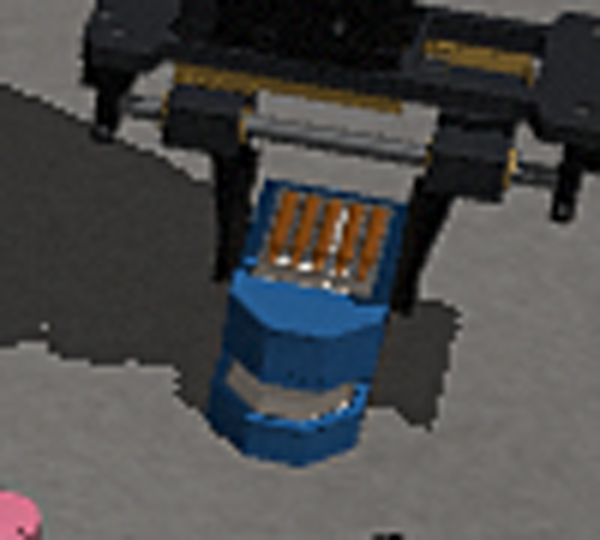

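The tray hangs over the base, cut corners over cut corners (crop 310,300 over 290,410). I'll take out the last 2 mm, then lower.

Call:
send_rows:
  increments:
    - {"dp": [0.5, 0, -0.2], "dr": [0, 0.2, 0.1], "jaw": 5.0}
    - {"dp": [0, 0, 0], "dr": [0, 0, 0], "jaw": 5.0}

```text
time: 32.67
position: [0.3725, 0.299, 0.0445]
tool_rot: [[0.0, -0.929, 0.371], [0.001, 0.371, 0.929], [-1.0, 0.0, 0.001]]
contact_force: [1.0, 1.1, -1.5]
gripper_width: 0.0579
```

```bash
python3 pl.py 5.0 .3721,.2988,.031,68.2
```

```text
t 32.67 p [0.3725 0.299  0.0445] phi 68.2 tilt 0.05 w 0.0579 F [ 1.   1.1 -1.5]
-> .3721,.2988,.031,68.2 rows 1
{"dp":[1.35,0.03,-0.04],"dr":[0.0,0,0],"jaw":5.0},
level dr y,z: 0.0, -0.0
```

Call:
send_rows:
  increments:
    - {"dp": [0.4, 0, 0], "dr": [0, 0, 0], "jaw": 5.0}
    - {"dp": [0.4, 0, 0], "dr": [0, 0, 0], "jaw": 5.0}
    - {"dp": [0.4, 0, 0], "dr": [0, 0, 0], "jaw": 5.0}

```text
time: 33.05
position: [0.3727, 0.2992, 0.032]
tool_rot: [[0.001, -0.929, 0.371], [0.001, 0.371, 0.929], [-1.0, -0.0, 0.001]]
contact_force: [0.8, 0.1, -1.6]
gripper_width: 0.0575
```

```bash
python3 pl.py 5.0 .3721,.2988,.0306,68.2
```

```text
t 33.05 p [0.3727 0.2992 0.032 ] phi 68.2 tilt 0.08 w 0.0575 F [ 0.8  0.1 -1.6]
-> .3721,.2988,.0306,68.2 rows 1
{"dp":[0.14,0.05,-0.06],"dr":[0.0,0,0],"jaw":5.0},
level dr y,z: 0.1, 0.0
```

Call:
send_rows:
  increments:
    - {"dp": [0.2, 0, 0], "dr": [0, 0, 0], "jaw": 5.0}
    - {"dp": [0.2, 0, 0], "dr": [0, 0, 0], "jaw": 5.0}

```text
time: 33.3
position: [0.3726, 0.2991, 0.0303]
tool_rot: [[-0.001, -0.929, 0.371], [0.0, 0.371, 0.929], [-1.0, 0.001, -0.0]]
contact_force: [-13.8, -12.0, 44.6]
gripper_width: 0.0577
```

```bash
python3 pl.py 5.0 .3721,.2988,.0306,68.2
```

```text
t 33.3 p [0.3726 0.2991 0.0303] phi 68.2 tilt 0.03 w 0.0577 F [-13.8 -12.   44.6]
-> .3721,.2988,.0306,68.2 rows 1
{"dp":[-0.03,0.04,-0.04],"dr":[0.0,0,0],"jaw":5.0},
level dr y,z: -0.0, -0.0
```

Contact came at 0.0303, which is 18 mm above the table grasp, so the tray is on the shoulder. I'll relax, open, and back off well clear.

Call:
send_rows:
  increments:
    - {"dp": [0, 0, 0], "dr": [0, 0, 0], "jaw": 5.0}
    - {"dp": [0, 0, 0], "dr": [0, 0, 0], "jaw": 8.7}
    - {"dp": [0, 0, 0], "dr": [0, 0, 0], "jaw": 8.7}
    - {"dp": [0, 0, 0], "dr": [0, 0, 0], "jaw": 8.7}
    - {"dp": [0, 0, 0], "dr": [0, 0, 0], "jaw": 8.7}
    - {"dp": [-2.0, 0, 0], "dr": [0, 0, 0], "jaw": 8.7}
    - {"dp": [-4.0, 0, 0], "dr": [0, 0, 0], "jaw": 8.7}
    - {"dp": [-5.0, 0, 0], "dr": [0, 0, 0], "jaw": 8.7}

```text
time: 34.3
position: [0.3709, 0.2975, 0.1396]
tool_rot: [[-0.006, -0.929, 0.371], [-0.005, 0.371, 0.929], [-1.0, 0.004, -0.007]]
contact_force: [0.7, 0.1, 0.1]
gripper_width: 0.0866
```

Call:
send_rows:
  increments:
    - {"dp": [-5.0, 0, 0], "dr": [0, 0, 0], "jaw": 8.7}
    - {"dp": [0, 2.5, 5.0], "dr": [0, 0, 0], "jaw": 8.7}
    - {"dp": [0, 2.5, 5.0], "dr": [0, 0, 0], "jaw": 8.7}
    - {"dp": [0, 0, 5.0], "dr": [0, 0, 0], "jaw": 8.7}
    - {"dp": [0, 0, 5.0], "dr": [0, 0, 0], "jaw": 8.7}
    - {"dp": [0, 0, 0], "dr": [0, 0, 0], "jaw": 8.7}

```text
time: 35.05
position: [0.4017, 0.509, 0.1953]
tool_rot: [[-0.001, -0.928, 0.373], [0.002, 0.373, 0.928], [-1.0, 0.001, 0.001]]
contact_force: [-0.6, -0.4, -0.9]
gripper_width: 0.0867
```

```bash
python3 - <<'E'
from fit import *
s=ctrl.read_camera("scene");t=ctrl.read_camera("top")
for p in(s,t): print(fit("dose_tray",[p],(.372,.299,-.38),.018))
print(fit("bottle_white",[s,t],(.600,.266,0)))
for n,v in(("bottle_red",(.662,-.106,0)),("bottle_green",(.594,-.265,0)),("bottle_yellow",(.458,-.098,0))):
  for p in (s,t):
    try: print(n,fit(n,[p],v,.006)[:2])
    except Exception as e: print(n,e)
a=cv2.resize(s["img"][130:350,150:550,::-1],None,fx=2,fy=1.95);cv2.imwrite("pics/fs.png",a[:, :800])
b=t["img"][240:340,130:260,::-1];cv2.imwrite("pics/ft.png",cv2.resize(b,None,fx=5,fy=5,interpolation=2))
E
```

```text
dose_tray cand [373.  300.  -21.5] 0.045
dose_tray cand [369.6 301.4 159.4] 0.109
(array([372.99019868, 299.97453852, -21.54664474]), np.float64(0.04513593187029141), 1)
dose_tray cand [372.1 298.8 -21. ] 0.042
dose_tray cand [368.8 299.8 159.8] 0.134
(array([372.0839652 , 298.82297578, -21.01394004]), np.float64(0.04226677119498268), 1)
(array([600.66512494, 266.73521361]), np.float64(0.09740841634288921), 2)
bottle_red (array([ 663.9372564 , -104.31441867]), np.float64(0.04957828336522785))
bottle_red (array([ 663.34846342, -105.72593045]), np.float64(0.0550557160544779))
bottle_green (array([ 591.73491669, -265.74565125]), np.float64(0.05733377635027881))
bottle_green (array([ 591.44648552, -266.64693069]), np.float64(0.12142475783693085))
bottle_yellow (array([457.608881  , -96.64457321]), np.float64(0.06542874660593856))
bottle_yellow (array([457.06145   , -97.28802729]), np.float64(0.19446746788230407))
```

View pics/fs.png

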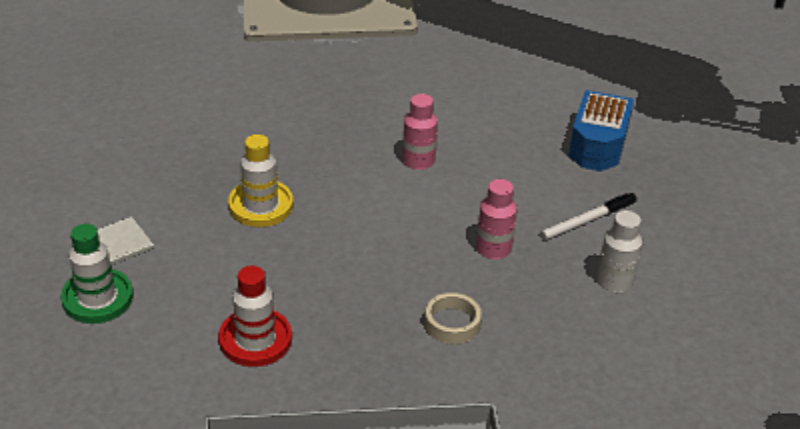

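All three bottles stand in their own holders. The tray is flush on the base (600,130) with no gap, and the white bottle and tape are unmoved. Handing in.

```bash
python3 -c "
from plant import ctrl
o=ctrl.get_obs();print(o['time'],o['contact_force']);print(ctrl.close_job())"
```

```text
35.65 [-0.0721243   0.81574106  0.72953962]
the job is handed in; nothing more can be done
None
```

The red, green and yellow bottles stand upright in their own holders, and the blue dose tray sits on the tray base, cut corners over cut corners. I handed the job in at 35.65 s of the allowed 128 s. No verdict was reported.

- **Bottles:** outline fits put each one within about 3 mm of its holder's centre. The top-view fits for green (0.12) and yellow (0.19) were poorer, but the scene view agreed and the final picture shows both upright and in place.
- **Tray:** contact came 18 mm above the height where I had gripped it on the table, which is the height of the blue shoulder. Its position and yaw match the base within about 2 mm and 1°, and no gap shows.
- **Left in place:** the white bottle's fit moved less than 1 mm. The tape roll looks unmoved in the final picture; I did not measure it. Both pink look-alikes were left alone and are still standing.
- **At hand-in:** the gripper was open, clear of everything, with contact force near zero.

**Failed or disagreed:**
- **Missed grasp:** the first try at the tray closed just above it. In the pictures the fingertips stood only about 3–5 mm ahead of the reported tool point, not the stated 25 mm. The tray had not moved, and a deeper grasp held it.
- **Seating force:** the wrist force briefly read about 45–50 N while I pressed the tray down, below the 120 N wrist limit. The push went through the fingers and the tray, not the gripper's body.

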